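# Put the sized puppet parts up to dry

## Robot

A 7-joint arm with a two-finger parallel gripper is mounted at the origin on the work surface. World frame = base frame: x ahead of the robot, y to its left, z up, the work surface at z = 0. Lengths are in m, angles in rad, forces in N, time in s.
With the tool pointing down it reaches from about 0.4 to 0.875 m from the base axis. Payload 19.3 kg.
Tool frame: the origin (TCP) lies on the centre line of the jaws, within the pads' length; the fingertips stand 14 mm ahead of it and the grasp point (between the pads) lies 5 mm behind it; z points along the fingers, y is the line along which they close (so a half turn about z gives the same grasp; the last joint's range is limited). The gripper opens to 85 mm and grips with 20 to 120 N. Pads are 22 mm wide; open, the fingers measure 114 mm over their backs; the gripper's body (76 mm by 85 mm) begins 54 mm behind the grasp point. The pads swing forward as they close: fully open they stand 13 mm farther back than shut.
Start: joints at [1.141, 0.521, -0.036, 1.599, 0.021, 1.021, -0.113], TCP at [0.22, -0.585, 0.245] pointing down, gripper open.
Joint ranges: [-2.91, 2.91], [-0.3, 2.13], [-1.5, 1.42], [0.17, 2.43], [-1.26, 4.41], [0.16, 1.93], [-2.52, 2.52]. Speed limits (rad/s): [1.89, 1.89, 2.39, 2.39, 3.01, 3.01, 3.01].

## Interface

Orientations are given as [roll, pitch, yaw] about the fixed x, y, z axes, in that order (R = Rz(yaw) Ry(pitch) Rx(roll)).
In Python, from workcell import bot, grab_frame, regions_of gives the robot as it stands. The module is installed in compiled form; this text tells all that it offers.
- The arm moves only by the tool play_rows, never from a script. Its argument "plan" is a list of rows, each a list of 3 entries, a list of its own where there are three numbers: the shift along the tool's x, y, z in units of 2.5 cm (1.0 is 2.5 cm), then the turn, a rotation vector about the tool's x, y, z in units of 0.15 rad (1.0 is 0.15 rad), then the closure, from -1 (fully open) to 1 (shut). In form: [[[tx, ty, tz], [rx, ry, rz], jaw], ...]. A call has 1 to 20 rows; each row shifts and turns the commanded pose from where the row before left it, along the tool's axes as they then stand; what a row does not reach is not made up. A row lasts 1/8 s, in which the tool goes at most 62.5 mm and 10.7 degrees, less where a joint would pass 70% of its speed; a pose out of reach is approached as far as the arm can. A call with a number of a shift or a turn outside -1 to 1 is refused whole. A call with a gripper value outside its range is refused whole. The fingers move at their own pace and stop on an object; "newtons" is the grip in N (left out, the last holds). Time passes only in rows, so rows that do not move let the fingers close. It gives the time, the measured TCP pose, the force, the opening and the grip force at its end, in the units of the state.
- bot.observe(): the state, without advancing time (a new reading comes with each control period).
- grab_frame(name): name is "side" or "top"; returns a dict with "pixels" (400x640x3 uint8, red, green, blue), "depth" (400x640 float32, m along the optical axis (not along the pixel's ray), 0 where there is no reading), "camera_matrix" (3x3 intrinsics, pixels), "R" (3x3) and "t" (3): a world point X has camera coordinates R X + t. Camera axes: x right, y down, z forward; pixel columns grow to the right and rows downward; lengths in m; the calibration is good to about 2 mm. A picture is of the moment at which its call begins.
- bot.job_done(): hands the job in; it is judged then, once.
Trained networks look in the newest picture that a camera, given by its name, has taken for a name from the list of things; names that differ only in an ending like _2 or _b are one class to them, and where a whole thing is asked for, a point or a joint stands for the part that bears it (a point fixed in the world has none). Each returns a list of dicts, best first, with "p" (0 to 1); they miss things now and then, are a little off and sometimes report something else, mostly with a low value. They report only what shows in the picture. A call takes as long as a camera call. They do not tell look-alikes from the thing itself.
- regions_of(thing, camera): "mask" (400x640 bool, what is visible of it) and "box" ([left, top, right, bottom] in pixels, round what is visible of it).
The state is a dict: "clock": time; "qpos": joint angles; "qd": joint speeds; "joint_efforts": joint torques, N m; "position": TCP position; "tool_rot": TCP orientation; "force": force on the tool from outside, world axes, zero at the start; "moment": the same for the moment, N m; "grip_width": finger opening in m; "finger_force": force on a finger pad.
Only numpy, scipy, OpenCV 4.12 (cv2) and the standard library are available. Lean on these libraries where they do the work, as an engineer would, in place of code of your own. Each camera call takes 0.05 s, during which the arm holds its last target. There are 200 camera calls.

## Task

The carved puppet parts have just been dipped in warm size. First of all, before you take up anything else, slide the kettle of size, without lifting it, off the red hot ring and onto the middle of the pale rest ring of the warming plate. Then put the parts up to dry: hang every wire basket by its handle on a hook of its own on the drying rack, and move every head from the block to the drying plank, its stick pushed down through a free hole until the neck rests flat on the wood; leave the mallet and the upright wood blank where they are.

Things in the scene. Friction and masses are not known exactly. Their poses are not given: they have to be found in the camera images.
- warming_plate: steel warming plate with a black glass top, fixed, 420 mm (its x) by 220 mm, glass 40 mm above the bench; origin at the centre of its underside. Two printed rings of 140 mm diameter: a red double ring (hot) at its +x end and a plain pale grey ring (rest) at its -x end, centres 180 mm apart; flat glass, so a kettle slides freely
- hot_ring (a point): centre of the red hot ring, on the glass (its height is that of the glass)
- rest_ring (a point): centre of the pale rest ring, on the glass
- kettle: lidded copper kettle, about 0.7 kg, 128 mm across, shoulder 68 mm and lid knob 92 mm high, short spout at its +x; origin at the centre of its underside. Stiff arched handle: a straight dark wood grip, 14 mm thick and 72 mm long, along the kettle's y, its centre line 140 mm above the origin. It slides easily on the glass (friction about 0.25)
- rack: wooden drying rack, fixed: a crossbar 420 mm long (its y), 25 mm thick, 247 to 277 mm high, on two end posts; origin on the bench below its middle. Three 8 mm steel wire hooks stick out from it along the rack's -x: level at 270 mm, then a V-shaped dip (bottom 250 mm high, 78 mm out), then an upturned tip, 99 mm out and 281 mm high. A shallow drip tray lies below
- block: dark wooden block, fixed, 115 x 115 x 45 mm, origin at the centre of its underside; four through holes at x, y = +-35 mm in which the heads stand at the start, sticks down to the bench
- plank: light wooden drying plank, fixed, 330 mm long (its y) and 75 mm wide, on two end feet; top 82 mm and underside 62 mm above the bench; origin on the bench below its centre. Four through holes of 16 mm with a 3 mm chamfer, along its middle line at y = +120, +40, -40, -120 mm
- mallet: carver's round wooden mallet standing on its head, 225 mm high, 76 mm wide; bystander; origin at its underside
- blank: upright block of light wood, 65 x 75 x 150 mm; bystander; origin at its underside
- hook1 (a point): seat in the dip of hook 1 (at rack y = +115 mm): where the centre line of a basket's grip lies when it hangs there; 66 mm in front of the crossbar's face; the tip's top is 18 mm higher and 21 mm farther out
- hook2 (a point): seat in the dip of hook 2 (the middle one): where the centre line of a basket's grip lies when it hangs there; 66 mm in front of the crossbar's face; the tip's top is 18 mm higher and 21 mm farther out
- hook3 (a point): seat in the dip of hook 3 (at rack y = -115 mm): where the centre line of a basket's grip lies when it hangs there; 66 mm in front of the crossbar's face; the tip's top is 18 mm higher and 21 mm farther out
- hole1 (a point): centre of the mouth of hole 1 of the plank, on its top face
- hole2 (a point): centre of the mouth of hole 2 of the plank, on its top face
- hole3 (a point): centre of the mouth of hole 3 of the plank, on its top face
- hole4 (a point): centre of the mouth of hole 4 of the plank, on its top face
- basket1: round wire drip basket (bright steel wire, light wood grip) with carved hands and feet in it, 0.22 kg, may be absent; 88 mm wide at the rim, body 60 mm high. Stiff arched handle: two upright legs at y = +-44 mm and a straight round grip, 10 mm thick, 78 mm long, along the basket's y, 75 mm clear above the rim. Origin at the centre of its underside, z up; the grip's centre line is 135 mm above it
- basket2: round wire drip basket (brass wire, red grip) with carved hands and feet in it, 0.22 kg, may be absent; 88 mm wide at the rim, body 60 mm high. Stiff arched handle: two upright legs at y = +-44 mm and a straight round grip, 10 mm thick, 78 mm long, along the basket's y, 75 mm clear above the rim. Origin at the centre of its underside, z up; the grip's centre line is 135 mm above it
- basket3: round wire drip basket (dark steel wire, blue grip) with carved hands and feet in it, 0.22 kg, may be absent; 88 mm wide at the rim, body 60 mm high. Stiff arched handle: two upright legs at y = +-44 mm and a straight round grip, 10 mm thick, 78 mm long, along the basket's y, 75 mm clear above the rim. Origin at the centre of its underside, z up; the grip's centre line is 135 mm above it
- head1: carved puppet head (pale face, dark brown hair) on a straight 12 mm round stick, 0.14 kg, may be absent; origin at the stick's lower tip, z up along the stick. The tip is rounded; the neck's flat underside (30 mm wide) is 80 mm above the tip; head 52 mm wide, crown 145 mm above the tip; the stick stands out above the crown up to 210 mm above the tip: hold it there
- head2: carved puppet head (tan face, red hair) on a straight 12 mm round stick, 0.14 kg, may be absent; origin at the stick's lower tip, z up along the stick. The tip is rounded; the neck's flat underside (30 mm wide) is 80 mm above the tip; head 52 mm wide, crown 145 mm above the tip; the stick stands out above the crown up to 210 mm above the tip: hold it there
- head3: carved puppet head (brown face, black hair) on a straight 12 mm round stick, 0.14 kg, may be absent; origin at the stick's lower tip, z up along the stick. The tip is rounded; the neck's flat underside (30 mm wide) is 80 mm above the tip; head 52 mm wide, crown 145 mm above the tip; the stick stands out above the crown up to 210 mm above the tip: hold it there
- head4: carved puppet head (whitish face, yellow hair) on a straight 12 mm round stick, 0.14 kg, may be absent; origin at the stick's lower tip, z up along the stick. The tip is rounded; the neck's flat underside (30 mm wide) is 80 mm above the tip; head 52 mm wide, crown 145 mm above the tip; the stick stands out above the crown up to 210 mm above the tip: hold it there
Things that resemble listed ones, but are neither listed nor needed, are in the scene too. Of the things that look like the head4, the larger one is meant.

How it is judged:
On the way:
1. the kettle stands on the rest ring (centre within 25 mm) (horizontal distance between kettle and rest_ring below 0.025 m), for 0.2 s.
At the end, for the whole second after the job is handed in: kettle on the glass, centre within 25 mm of the rest ring's; every basket present hangs nearly still, upright (0.3 rad), its underside over 110 mm high and within 35 mm of plumb below a hook's seat; every head present upright (0.12 rad), tip under 7 mm high and within 8 mm of a hole's axis (horizontal distance between kettle and rest_ring below 0.025 m and z of kettle in the frame of warming_plate below 0.046 m and linear speed of kettle below 0.03 m/s and (horizontal distance between basket1 and hook1 below 0.035 m or horizontal distance between basket1 and hook2 below 0.035 m or horizontal distance between basket1 and hook3 below 0.035 m) and height (world z) of each of basket1, basket2, basket3 above 0.11 m and angle between each of basket1, basket2, basket3's own z axis and vertical below 0.3 rad and linear speed of each of basket1, basket2, basket3 below 0.15 m/s and (horizontal distance between basket2 and hook1 below 0.035 m or horizontal distance between basket2 and hook2 below 0.035 m or horizontal distance between basket2 and hook3 below 0.035 m) and (horizontal distance between basket3 and hook1 below 0.035 m or horizontal distance between basket3 and hook2 below 0.035 m or horizontal distance between basket3 and hook3 below 0.035 m) and (horizontal distance between head1 and hole1 below 0.008 m or horizontal distance between head1 and hole2 below 0.008 m or horizontal distance between head1 and hole3 below 0.008 m or horizontal distance between head1 and hole4 below 0.008 m) and height (world z) of each of head1, head2, head3, head4 below 0.007 m and angle between each of head1, head2, head3, head4's own z axis and vertical below 0.12 rad and (horizontal distance between head2 and hole1 below 0.008 m or horizontal distance between head2 and hole2 below 0.008 m or horizontal distance between head2 and hole3 below 0.008 m or horizontal distance between head2 and hole4 below 0.008 m) and (horizontal distance between head3 and hole1 below 0.008 m or horizontal distance between head3 and hole2 below 0.008 m or horizontal distance between head3 and hole3 below 0.008 m or horizontal distance between head3 and hole4 below 0.008 m) and (horizontal distance between head4 and hole1 below 0.008 m or horizontal distance between head4 and hole2 below 0.008 m or horizontal distance between head4 and hole3 below 0.008 m or horizontal distance between head4 and hole4 below 0.008 m)); the robot touches nothing.
It fails at once if the kettle is lifted more than 12 mm off the glass (z of kettle in the frame of warming_plate above 0.052 m).
It fails at once if a basket or head is taken up while the kettle is still on the hot ring (horizontal distance between kettle and hot_ring below 0.06 m and height (world z) of any of basket1, basket2, basket3, head1, head2, head3, head4 above 0.06 m).
It fails at once if the mallet or the wood blank is moved by more than 30 mm (distance of any of mallet, blank from where it was at the start of the episode above 0.03 m).
Of basket1, basket2, basket3 only 2 to 3 are there at a start; the rules pass over those that are not, and their reading is None.
Of head1, head2, head3, head4 only 3 to 4 are there at a start; the rules pass over those that are not, and their reading is None.
At some moment in a run one of basket1, basket2, basket3 may be knocked a few centimetres aside while the robot is not near it.
Once in a run the grip may slacken for a moment while it holds something.
It also fails if it takes over 210 s, if anything falls off the work surface, if the arm or the gripper's body presses on something with over 40 N, if the wrist force passes 120 N, or if a joint passes its speed limit or range.

## Working session

There is one attempt and no reset: what is moved stays moved. The work goes in short steps, Python scripts to look and compute and a tool call to move; the robot and the scene stay as the last step left them, time stands still between calls to the robot, and variables do not carry over. Pictures are saved under pics/ and viewed, at most 14 in all, crops included, and the job is handed in when it is done.

Besides the shell and the picture viewer there is one more tool, called after ">>>" as name(argument=value, ...), one argument or row to a line, values as JSON. play_rows: Moves the arm, as the interface text tells. Its arguments: {"type":"object","properties":{"plan":{"type":"array"},"newtons":{"type":"number"}},"required":["plan"]}

```bash
mkdir -p pics
python3 - <<'E'
from workcell import bot, grab_frame
import cv2
for n in("top","side"):
    f=grab_frame(n); cv2.imwrite(f"pics/{n}0.png",f["pixels"][:,:,::-1])
    print(n,f["camera_matrix"].tolist(),f["R"].round(3).tolist(),f["t"].round(3).tolist())
s=bot.observe(); print({k:(v.tolist() if hasattr(v,'tolist') else v) for k,v in s.items()})
E
```

```text
top [[449.5087277343179, 0.0, 319.6798186030342], [0.0, 449.5087277343179, 201.58174649840805], [0.0, 0.0, 1.0]] [[-0.019, -1.0, 0.001], [-0.987, 0.019, -0.157], [0.157, -0.004, -0.988]] [0.026, 0.613, 1.527]
side [[387.0601550411003, 0.0, 315.78892555650856], [0.0, 387.0601550411003, 196.674437037889], [0.0, 0.0, 1.0]] [[0.878, -0.479, 0.016], [-0.346, -0.655, -0.672], [0.332, 0.585, -0.74]] [-0.498, 0.321, 0.866]
{'clock': 0.1, 'qpos': [1.1407599585960324, 0.5219331039067969, -0.0363020812643042, 1.5999184249938283, 0.02116481728944448, 1.021116863179783, -0.11278978214740006], 'qd': [0.0005428637238972275, -0.000318310345749317, 0.0028818369075689406, -0.0006201315523969177, 0.00033322015450204984, 0.00027813577163452634, 0.0011423441556707452], 'joint_efforts': [0.006097530713304877, -92.84889936447144, 1.9851985573768616, -37.05363750457764, 0.01825616753194481, 0.005236941069597378, -3.973166030846187e-05], 'position': [0.2199432075640205, -0.5847255817359984, 0.24480850078196434], 'tool_rot': [-3.1406017979887095, 5.192849294122226e-05, 0.3597946688116953], 'force': [-0.841082948349043, 0.27504225068095034, -0.45274339713425693], 'moment': [-0.03210265187070574, 0.020740980551678348, 0.030340423308546704], 'finger_force': 0.0, 'grip_width': 0.08521059950363494}
```

View pics/top0.png

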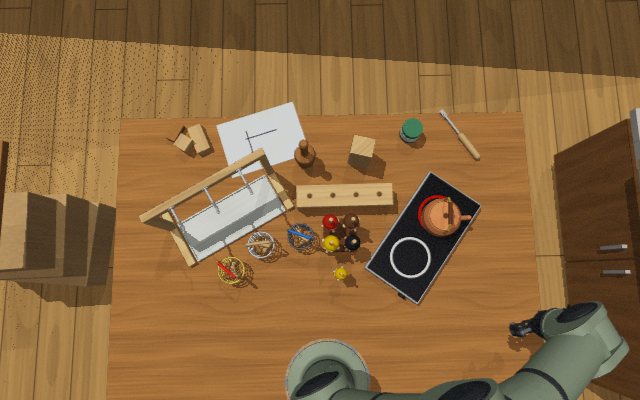

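View pics/side0.png

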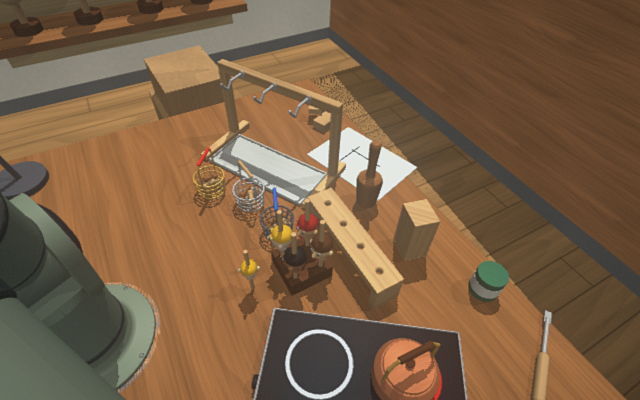

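```bash
cat > h.py <<'E'
from workcell import bot, grab_frame, regions_of
import numpy as np, cv2
def cloud(f):
    d=f["depth"];v,u=np.indices(d.shape);K=f["camera_matrix"]
    c=np.stack([(u-K[0,2])/K[0,0]*d,(v-K[1,2])/K[1,1]*d,d],-1)
    P=(c-f["t"])@f["R"]; P[d<=0]=np.nan; return P
def onz(f,u,v,z):
    K=f["camera_matrix"];r=np.array([(u-K[0,2])/K[0,0],(v-K[1,2])/K[1,1],1.])@f["R"]
    o=-f["R"].T@f["t"];return (o+r*(z-o[2])/r[2])
def pca(p):
    m=p.mean(0);w,V=np.linalg.eigh(np.cov((p-m).T));a=V[:,-1];s=(p-m)@a
    return (p.min(0)+p.max(0))/2,m,np.arctan2(a[1],a[0]),s.min(),s.max()
E
python3 - <<'E'
from h import *
np.set_printoptions(precision=4,suppress=True)
F={n:grab_frame(n) for n in("top","side")};C={n:cloud(F[n]) for n in F}
names=["kettle","rack","plank","block","basket1","basket2","basket3","head1","head2","head3","head4","warming_plate","mallet","blank"]
for t in names:
  for n in F:
    for r in regions_of(t,n)[:5]:
      if r["p"]<.3: continue
      p=C[n][r["mask"]];p=p[~np.isnan(p[:,0])]
      if len(p)==0: continue
      lo,hi={"kettle":(.165,.2),"rack":(.265,.3),"plank":(.075,.09),"block":(.04,.05)}.get(t,(.125,.15) if "bask" in t else (.16,.23) if "head" in t else (.03,.4))
      q=p[(p[:,2]>lo)&(p[:,2]<hi)]
      if len(q)>3:
        m=q.mean(0);_,_,a,s0,s1=pca(q[:,:2]);print(t,n,"p%.2f"%r["p"],r["box"],len(q),m,"mid",m[:2]+(s0+s1)/2*np.array([np.cos(a),np.sin(a)]),"ax %.3f len %.3f"%(a,s1-s0),"zmax",p[:,2].max())
      else: print(t,n,r["p"],r["box"],len(q),"zmax",p[:,2].max())
f=F["top"];im=cv2.cvtColor(f["pixels"],cv2.COLOR_RGB2HSV)
g=f["pixels"].astype(int)
sub=np.zeros(g.shape[:2],bool);sub[232:284,385:437]=1
w=(g.min(2)>120)&sub;v,u=np.nonzero(w);P=np.array([onz(f,a,b,.04) for a,b in zip(u,v)])[:,:2]
A=np.c_[2*P,np.ones(len(P))];x=np.linalg.lstsq(A,(P**2).sum(1),rcond=None)[0];print("rest",x[:2],"R",np.sqrt(x[2]+x[:2]@x[:2]))
gr=g.sum(2)
for c in((309,195),(333,195),(358,195),(382,194)):
    b=gr[c[1]-6:c[1]+7,c[0]-6:c[0]+7];th=np.median(b);wt=np.clip(th*.75-b,0,None);vv,uu=np.indices(b.shape)
    u=(wt*uu).sum()/wt.sum()+c[0]-6;v=(wt*vv).sum()/wt.sum()+c[1]-6;print("hole",u,v,onz(f,u,v,.082))
E
```

```text
kettle top p0.77 [421.4, 196.8, 468.0, 234.8] 119 [ 0.5477 -0.3982  0.1828] mid [ 0.5465 -0.3982] ax 3.068 len 0.104 zmax 0.19142607419645138
kettle top p0.36 [138.4, 149.5, 294.2, 265.7] 62 [0.6043 0.4063 0.1832] mid [0.6273 0.3641] ax 2.071 len 0.417 zmax 0.28588626345137996
kettle side p0.63 [206.3, 63.5, 344.5, 204.9] 186 [0.6493 0.3291 0.1806] mid [0.6295 0.3651] ax 2.075 len 0.421 zmax 0.28249846647084076
kettle side p0.58 [370.4, 335.9, 442.2, 399.6] 395 [ 0.5409 -0.4006  0.1834] mid [ 0.5467 -0.4011] ax 3.059 len 0.104 zmax 0.19005772799867257
rack top p0.72 [139.1, 148.9, 292.8, 264.7] 1414 [0.6295 0.3655 0.2762] mid [0.63   0.3647] ax 2.082 len 0.419 zmax 0.28588626345137996
rack top 0.61 [345.4, 234.9, 358.7, 250.2] 0 zmax 0.21513985559643747
rack top 0.43 [321.2, 236.4, 337.6, 253.1] 0 zmax 0.21474811262135346
rack top 0.32 [215.0, 256.2, 245.5, 283.8] 0 zmax 0.14496321461697254
rack side p0.85 [206.2, 62.0, 345.2, 208.3] 1288 [0.6317 0.3504 0.2743] mid [0.625  0.3621] ax 2.092 len 0.421 zmax 0.28249846647084076
plank side p0.57 [308.3, 190.2, 404.1, 307.0] 3253 [ 0.6277 
[... 8811 characters left out ...]
.2, 167.5] 618 [ 0.7741 -0.1283  0.1307] mid [ 0.7771 -0.125 ] ax 0.825 len 0.095 zmax 0.15814258847745738
blank top p0.66 [137.7, 148.3, 293.8, 265.0] 2006 [0.6224 0.3727 0.2503] mid [0.6276 0.3633] ax 2.076 len 0.419 zmax 0.28588626345137996
blank side p0.93 [391.7, 199.4, 438.4, 262.9] 1774 [ 0.7695 -0.1426  0.1123] mid [ 0.7675 -0.1355] ax 1.848 len 0.097 zmax 0.1536050917017944
rest [ 0.4134 -0.289 ] R 0.07087951838032608
hole 309.21656662665066 195.55726290516208 [0.6298 0.0503 0.082 ]
hole 332.48706450500174 194.92445670921006 [ 0.6305 -0.0297  0.082 ]
hole 355.6701210992082 194.39368886818818 [ 0.6309 -0.1094  0.082 ]
hole 378.8861578266494 193.6745854404328 [ 0.6318 -0.1893  0.082 ]
```

>>> play_rows(
  plan=[
    [[0, 0, 0], [0, 0, 0.957], -1],
    [[0, 0, 0], [0, 0, 0.957], -1],
    [[0, 0, 0], [0, 0, 0.957], -1],
    [[0.962, -0.642, 0], [0, 0, 0], -1],
    [[0.962, -0.642, 0], [0, 0, 0], -1],
    [[0.962, -0.642, 0], [0, 0, 0], -1],
    [[0.962, -0.642, 0], [0, 0, 0], -1],
    [[0.962, -0.642, 0], [0, 0, 0], -1],
    [[0.962, -0.642, 0], [0, 0, 0], -1],
    [[0.962, -0.642, 0], [0, 0, 0], -1],
    [[0.962, -0.642, 0], [0, 0, 0], -1],
    [[0.962, -0.642, 0], [0, 0, 0], -1],
    [[0.962, -0.642, 0], [0, 0, 0], -1],
    [[0.962, -0.642, 0], [0, 0, 0], -1],
    [[0.962, -0.642, 0], [0, 0, 0], -1],
    [[0.962, -0.642, 0], [0, 0, 0], -1],
    [[0, 0, 0], [0, 0, 0], -1],
  ],
  newtons=30,
)

```text
clock: 3.72
position: [0.5486, -0.397, 0.2449]
tool_rot: [-3.141, -0.0, -0.068]
force: [-0.9, -0.8, -0.4]
grip_width: 0.0852
finger_force: 0.0
```

```bash
cat >> h.py <<'E'
def st():
    s=bot.observe();p=np.array(s["position"]);r=s["tool_rot"]
    print("t %.2f"%s["clock"],"p",p.round(4),"rpy",np.round(r,4),"q",np.round(s["qpos"],2),"F",np.round(s["force"],1),"w %.4f f %.1f"%(s["grip_width"],s["finger_force"]));return p,r[2]
def to(x,y,z,yaw=None,p=None,y0=None):
    "units: turn first, then shift along the turned tool axes (tool down)"
    if p is None: p,y0=st()
    yaw=y0 if yaw is None else yaw
    rz=-((yaw-y0+np.pi/2)%np.pi-np.pi/2); w=y0-rz
    d=np.array([x,y,z])-p;c,s=np.cos(w),np.sin(w)
    print("rz %.2f"%(rz/.15),"shift",np.round([(c*d[0]+s*d[1])/.025,(s*d[0]-c*d[1])/.025,-d[2]/.025],2),"yaw %.3f"%w)
    return np.array([x,y,z]),w
E
python3 -c "
from h import *
to(.5465,-.399,.175,-.07)"
```

```text
t 3.73 p [ 0.5486 -0.397   0.2449] rpy [-3.1405e+00 -4.0000e-04 -6.7700e-02] q [ 0.52  0.61  0.02  1.45 -0.02  1.08 -1.09] F [-0.9 -0.8 -0.4] w 0.0852 f 0.0
rz 0.02 shift [-0.08  0.09  2.8 ] yaw -0.070
```

>>> play_rows(
  plan=[
    [[0, 0, 0.7], [0, 0, 0], -1],
    [[0, 0, 0.7], [0, 0, 0], -1],
    [[0, 0, 0.7], [0, 0, 0], -1],
    [[-0.08, 0.08, 0.7], [0, 0, 0], -1],
    [[0, 0, 0], [0, 0, 0], 1],
    [[0, 0, 0], [0, 0, 0], 1],
    [[0, 0, 0], [0, 0, 0], 1],
    [[0, 0, 0], [0, 0, 0], 1],
    [[0, 0, 0], [0, 0, 0], 1],
    [[0, 0, 0], [0, 0, 0], 1],
  ],
)

```text
clock: 4.97
position: [0.5448, -0.401, 0.1758]
tool_rot: [3.141, -0.001, -0.071]
force: [-0.5, 0.6, 5.5]
grip_width: 0.013
finger_force: 29.4
```

```bash
python3 -c "
from h import *
to(.4134,-.289,.175)"
```

```text
t 4.97 p [ 0.5448 -0.401   0.1758] rpy [ 3.1412e+00 -8.0000e-04 -7.0900e-02] q [ 0.54  0.68  0.02  1.52 -0.01  0.95 -1.08] F [-0.5  0.6  5.5] w 0.0130 f 29.4
rz -0.00 shift [-5.56 -4.1   0.03] yaw -0.071
```

>>> play_rows(
  plan=[
    [[-0.28, -0.2, 0], [0, 0, 0], 1],
    [[-0.56, -0.41, 0], [0, 0, 0], 1],
    [[-0.56, -0.41, 0], [0, 0, 0], 1],
    [[-0.56, -0.41, 0], [0, 0, 0], 1],
    [[-0.56, -0.41, 0], [0, 0, 0], 1],
    [[-0.56, -0.41, 0], [0, 0, 0], 1],
    [[-0.56, -0.41, 0], [0, 0, 0], 1],
    [[-0.56, -0.41, 0], [0, 0, 0], 1],
    [[-0.56, -0.41, 0], [0, 0, 0], 1],
    [[-0.56, -0.37, 0], [0, 0, 0], 1],
    [[-0.3, -0.2, 0], [0, 0, 0], 1],
    [[0, 0, 0], [0, 0, 0], 1],
    [[0, 0, 0], [0, 0, 0], 1],
  ],
)

```text
clock: 6.6
position: [0.4111, -0.2895, 0.1757]
tool_rot: [-3.141, 0.001, -0.071]
force: [-5.7, 4.2, 17.0]
grip_width: 0.0128
finger_force: 31.0
```

```bash
python3 -c "
from h import *
st()
f=grab_frame('top');P=cloud(f);r=regions_of('kettle','top')
for k in r[:2]:
  print(k['p'],k['box'])
f=grab_frame('side');P=cloud(f);m=(P[...,2]>.05)&(P[...,2]<.115)&(P[...,0]>.3)&(P[...,0]<.52)&(P[...,1]<-.19)&(P[...,1]>-.42)
q=P[m][:,:2];print(len(q),q.min(0),q.max(0))
q2=P[m&(P[...,2]<.09)][:,:2];A=np.c_[2*q2,np.ones(len(q2))];x=np.linalg.lstsq(A,(q2**2).sum(1),rcond=None)[0];print(x[:2],np.sqrt(x[2]+x[:2]@x[:2]))
"
```

```text
t 6.60 p [ 0.4111 -0.2895  0.1757] rpy [-3.141e+00  9.000e-04 -7.090e-02] q [ 0.49  0.43  0.01  1.99 -0.    0.73 -1.14] F [-5.7  4.2 17. ] w 0.0128 f 31.0
0.96 [390.5, 238.5, 417.5, 277.2]
0.63 [295.8, 185.2, 394.3, 207.6]
2091 [ 0.34903531 -0.37951283] [ 0.47631109 -0.22554745]
[ 0.41270123 -0.28842416] 0.06304923888098643
```

>>> play_rows(
  plan=[
    [[0, 0, 0], [0, 0, 0], -1],
    [[0, 0, 0], [0, 0, 0], -1],
    [[0, 0, 0], [0, 0, 0], -1],
    [[0, 0, 0], [0, 0, 0], -1],
    [[0, 0, -0.5], [0, 0, 0], -1],
    [[0, 0, -1], [0, 0, 0], -1],
    [[0, 0, -1], [0, 0, 0], -1],
    [[0, 0, -1], [0, 0, 0], -1],
    [[0, 0, -1], [0, 0, 0], -1],
    [[0, 0, -1], [0, 0, 0], -1],
    [[0, 0, 0], [0, 0, 0], -1],
  ],
)

```text
clock: 8.12
position: [0.4121, -0.2902, 0.3151]
tool_rot: [3.14, -0.003, -0.071]
force: [-0.4, 0.5, -0.3]
grip_width: 0.0853
finger_force: 0.0
```

```bash
sed -i 's/rz=-((yaw-y0+np.pi\/2)%np.pi-np.pi\/2); w=y0-rz/rz=-(yaw-y0);w=yaw/' h.py
cat >> h.py <<'E'
def box(P,lo,hi):
    m=np.all((P>lo)&(P<hi),-1);return P[m]
def grips(C,cs=((.4677,.2173),(.3809,.319),(.483,.09)),R=.06,z=(.130,.148)):
    for k,c in enumerate(cs):
        for n in C:
            q=box(C[n],[c[0]-R,c[1]-R,z[0]],[c[0]+R,c[1]+R,z[1]])
            if len(q)<8: print(k+1,n,len(q));continue
            m=q.mean(0);_,_,a,s0,s1=pca(q[:,:2]);a%=np.pi;_,V=0,np.array([np.cos(a),np.sin(a)]);s=(q[:,:2]-m[:2])@V
            print("basket",k+1,n,len(q),"mid",(m[:2]+(s.min()+s.max())/2*V).round(4),"z",m[2].round(3),"ax %.3f len %.3f"%(a,s1-s0))
E
python3 - <<'E'
from h import *
np.set_printoptions(precision=4,suppress=True)
st()
C={n:cloud(grab_frame(n)) for n in("top","side")}
grips(C)
e=np.array([np.cos(.512),np.sin(.512)]);g=np.array([-e[1],e[0]])
for n in C:
    q=box(C[n],[.4,.1,.271],[.85,.65,.279]);r=cv2.minAreaRect(q[:,:2].astype(np.float32));print(n,"bar",r,q.mean(0))
    m=np.array([.6297,.3645]);P=C[n];x=(P[...,:2]-m)@e;y=(P[...,:2]-m)@g
    for Y in(.115,0,-.115):
        k=(abs(y-Y)<.02)&(x<-.02)&(x>-.12)&(P[...,2]>.235)&(P[...,2]<.3)
        xx,yy,zz=x[k],y[k],P[...,2][k]
        i=np.argsort(xx)[:1]
        print("hook",Y,k.sum(),"xmin",xx.min() if k.any() else 0,"ymed",np.median(yy) if k.any() else 0, "tipz",zz[xx<-.085].max() if (xx<-.085).any() else 0)
        print(np.c_[xx,yy,zz][np.argsort(xx)][::6][:9].round(3).tolist())
E
```

```text
t 8.12 p [ 0.4121 -0.2902  0.3151] rpy [ 3.1402 -0.0032 -0.0709] q [ 0.48  0.25  0.02  1.83 -0.01  1.06 -1.14] F [-0.4  0.5 -0.3] w 0.0853 f 0.0
basket 1 top 75 mid [0.4675 0.2192] z 0.139 ax 1.683 len 0.085
1 side 0
basket 2 top 76 mid [0.3821 0.3202] z 0.14 ax 0.872 len 0.081
basket 2 side 65 mid [0.3748 0.3117] z 0.138 ax 0.854 len 0.061
basket 3 top 75 mid [0.4935 0.0835] z 0.139 ax 1.208 len 0.089
basket 3 side 26 mid [0.4802 0.0533] z 0.137 ax 1.232 len 0.022
top bar ((0.5982406735420227, 0.3468782305717468), (0.11512201279401779, 0.41936829686164856), 29.266035079956055) [0.6289 0.3688 0.2758]
hook 0.115 66 xmin -0.09347744211036278 ymed 0.11415218677725256 tipz 0.28555695974496725
[[-0.093, 0.117, 0.278], [-0.086, 0.112, 0.273], [-0.078, 0.111, 0.261], [-0.07, 0.112, 0.256], [-0.064, 0.116, 0.258], [-0.06, 0.115, 0.272], [-0.054, 0.114, 0.276], [-0.047, 0.112, 0.272], [-0.041, 0.111, 0.274]]
hook 0 63 xmin -0.09497783441635135 ymed -0.0003349390837292537 tipz 0.28528354554704677
[[-0.095, -0.001, 0.285], [-0.084, -0.004, 0.273], [-0.076, 0.001, 0.262], [-0.068, -0.0, 0.251], [-0.063, 0.002, 0.27], [-0.057, -0.0, 0.268], [-0.051, -0.001, 0.272], [-0.044, -0.001, 0.271], [-0.038, -0.0, 0.282]]
hook -0.115 62 xmin -0.09596141053238728 ymed -0.1152238765241069 tipz 0.2849979118964334
[[-0.096, -0.115, 0.285], [-0.086, -0.113, 0.279], [-0.075, -0.113, 0.262], [-0.067, -0.117, 0.261], [-0.063, -0.114, 0.27], [-0.055, -0.116, 0.276], [-0.05, -0.119, 0.277], [-0.042, -0.112, 0.275], [-0.035, -0.113, 0.274]]
side bar ((0.0, 0.0), (0.0, 0.0), 0.0) [nan nan nan]
hook 0.115 0 xmin 0 ymed 0 tipz 0
[]
hook 0 0 xmin 0 ymed 0 tipz 0
[]
hook -0.115 0 xmin 0 ymed 0 tipz 0
[]<stdin>:8: RuntimeWarning: Mean of empty slice.
  ret = um.true_divide(
```

```bash
python3 -c "
from h import *
p,w=to(.5,0,.3,.865)
p,w=to(.394,.3347,.20,.865,p,w)
p,w=to(.394,.3347,.130,.865,p,w)"
```

```text
t 8.22 p [ 0.4115 -0.2898  0.313 ] rpy [ 3.1415e+00 -4.0000e-04 -7.0900e-02] q [ 0.48  0.25  0.02  1.83 -0.01  1.06 -1.14] F [-0.5 -0.3 -0.4] w 0.0854 f 0.0
rz -6.24 shift [11.12 -4.82  0.52] yaw 0.865
rz -0.00 shift [  7.44 -11.91   4.  ] yaw 0.865
rz -0.00 shift [0.  0.  2.8] yaw 0.865
```

>>> play_rows(
  plan=[
    [[0, 0, 0], [0, 0, -0.89], -1],
    [[0, 0, 0], [0, 0, -0.89], -1],
    [[0, 0, 0], [0, 0, -0.89], -1],
    [[0, 0, 0], [0, 0, -0.89], -1],
    [[0, 0, 0], [0, 0, -0.89], -1],
    [[0, 0, 0], [0, 0, -0.89], -1],
    [[0, 0, 0], [0, 0, -0.89], -1],
    [[0.927, -0.402, 0.04], [0, 0, 0], -1],
    [[0.927, -0.402, 0.04], [0, 0, 0], -1],
    [[0.927, -0.402, 0.04], [0, 0, 0], -1],
    [[0.927, -0.402, 0.04], [0, 0, 0], -1],
    [[0.927, -0.402, 0.04], [0, 0, 0], -1],
    [[0.927, -0.402, 0.04], [0, 0, 0], -1],
    [[0.927, -0.402, 0.04], [0, 0, 0], -1],
    [[0.927, -0.402, 0.04], [0, 0, 0], -1],
    [[0.927, -0.402, 0.04], [0, 0, 0], -1],
    [[0.927, -0.402, 0.04], [0, 0, 0], -1],
    [[0.927, -0.402, 0.04], [0, 0, 0], -1],
    [[0.927, -0.402, 0.04], [0, 0, 0], -1],
  ],
)

```text
clock: 10.6
position: [0.5004, 0.0006, 0.3001]
tool_rot: [-3.141, 0.001, 0.864]
force: [0.7, 0.6, -1.5]
grip_width: 0.0856
finger_force: 0.0
```

>>> play_rows(
  plan=[
    [[0.572, -0.916, 0.3], [0, 0, 0], -0.5],
    [[0.572, -0.916, 0.3], [0, 0, 0], -0.5],
    [[0.572, -0.916, 0.3], [0, 0, 0], -0.5],
    [[0.572, -0.916, 0.3], [0, 0, 0], -0.5],
    [[0.572, -0.916, 0.3], [0, 0, 0], -0.5],
    [[0.572, -0.916, 0.3], [0, 0, 0], -0.5],
    [[0.572, -0.916, 0.3], [0, 0, 0], -0.5],
    [[0.572, -0.916, 0.3], [0, 0, 0], -0.5],
    [[0.572, -0.916, 0.3], [0, 0, 0], -0.5],
    [[0.572, -0.916, 0.3], [0, 0, 0], -0.5],
    [[0.572, -0.916, 0.3], [0, 0, 0], -0.5],
    [[0.572, -0.916, 0.3], [0, 0, 0], -0.5],
    [[0.572, -0.916, 0.3], [0, 0, 0], -0.5],
    [[0, 0, 0], [0, 0, 0], -0.5],
  ],
)

```text
clock: 12.35
position: [0.3936, 0.3359, 0.2022]
tool_rot: [-3.14, 0.002, 0.866]
force: [-0.8, 0.5, -0.9]
grip_width: 0.0642
finger_force: 0.0
```

```bash
python3 -c "
from h import *
to(.394,.3347,.130,.865)
C={n:cloud(grab_frame(n)) for n in('side','top')}
grips(C)"
```

```text
t 12.35 p [0.3936 0.3359 0.2022] rpy [-3.1403e+00  1.6000e-03  8.6650e-01] q [-0.49  0.43 -0.43  1.91  0.24  0.85 -1.75] F [-0.8  0.5 -0.9] w 0.0642 f 0.0
rz 0.01 shift [-0.03  0.04  2.89] yaw 0.865
basket 1 side 85 mid [0.501  0.2048] z 0.139 ax 1.709 len 0.077
basket 1 top 73 mid [0.5033 0.2076] z 0.139 ax 1.712 len 0.082
basket 2 side 84 mid [0.3809 0.3186] z 0.139 ax 0.860 len 0.080
2 top 0
basket 3 side 96 mid [0.4915 0.0825] z 0.139 ax 1.210 len 0.079
basket 3 top 73 mid [0.4938 0.0845] z 0.139 ax 1.210 len 0.082
```

>>> play_rows(
  plan=[
    [[0, 0, 0.72], [0, 0, 0], -0.5],
    [[0, 0, 0.72], [0, 0, 0], -0.5],
    [[0, 0, 0.72], [0, 0, 0], -0.5],
    [[0, 0, 0.72], [0, 0, 0], -0.5],
    [[0, 0, 0], [0, 0, 0], 1],
    [[0, 0, 0], [0, 0, 0], 1],
    [[0, 0, 0], [0, 0, 0], 1],
    [[0, 0, 0], [0, 0, 0], 1],
    [[0, 0, 0], [0, 0, 0], 1],
    [[0, 0, -0.4], [0, 0, 0], 1],
    [[0, 0, -0.8], [0, 0, 0], 1],
    [[0, 0, -0.8], [0, 0, 0], 1],
    [[0, 0, -0.8], [0, 0, 0], 1],
    [[0, 0, -0.8], [0, 0, 0], 1],
    [[0, 0, -0.8], [0, 0, 0], 1],
    [[0, 0, -0.8], [0, 0, 0], 1],
    [[0, 0, -0.8], [0, 0, 0], 1],
    [[0, 0, -0.8], [0, 0, 0], 1],
    [[0, 0, 0], [0, 0, 0], 1],
  ],
  newtons=100,
)

```text
clock: 14.82
position: [0.3953, 0.3349, 0.3029]
tool_rot: [3.141, -0.003, 0.864]
force: [-0.3, -0.2, -2.4]
grip_width: 0.0063
finger_force: 97.8
```

```bash
cat >> h.py <<'E'
S={1:(.5071,.4276),2:(.5634,.3273),3:(.6197,.2270)}
E_=np.array([np.cos(.512),np.sin(.512)]);G_=np.array([-E_[1],E_[0]])
def hang(h,off,p=None,w=None,pre=.11):
    a=np.array(S[h])+off*G_; b=a-pre*E_
    p,w=to(b[0],b[1],.302,2.083,p,w); p,w=to(a[0],a[1],.302,2.083,p,w); to(a[0],a[1],.258,2.083,p,w)
E
python3 -c "
from h import *
hang(1,.02)
C={n:cloud(grab_frame(n)) for n in('side','top')}
for n in C:
  q=box(C[n],[.3,.22,.12],[.46,.42,.31]);print(n,len(q),q[:,2].min(),q.mean(0));
  q=box(C[n],[.3,.22,.14],[.48,.42,.24]);print(n,len(q),q.min(0),q.max(0));
"
```

```text
t 14.82 p [0.3953 0.3349 0.3029] rpy [ 3.1412e+00 -2.6000e-03  8.6360e-01] q [-0.45  0.32 -0.46  1.79  0.16  1.07 -1.68] F [-0.3 -0.2 -2.4] w 0.0063 f 97.8
rz -8.13 shift [1.84 1.32 0.04] yaw 2.083
rz -0.00 shift [-0.   4.4 -0. ] yaw 2.083
rz -0.00 shift [0.   0.   1.76] yaw 2.083
side 939 0.1718278972972284 [0.3811705  0.31622723 0.22241759]
side 768 [0.33676196 0.27591842 0.1718279 ] [0.42670851 0.36728071 0.23951006]
top 157 0.16671010227992372 [0.40119804 0.30527807 0.20348395]
top 157 [0.36243153 0.27595675 0.1667101 ] [0.42611615 0.34361003 0.2362158 ]
```

>>> play_rows(
  plan=[
    [[0, 0, 0], [0, 0, -0.903], 1],
    [[0, 0, 0], [0, 0, -0.903], 1],
    [[0, 0, 0], [0, 0, -0.903], 1],
    [[0, 0, 0], [0, 0, -0.903], 1],
    [[0, 0, 0], [0, 0, -0.903], 1],
    [[0, 0, 0], [0, 0, -0.903], 1],
    [[0, 0, 0], [0, 0, -0.903], 1],
    [[0, 0, 0], [0, 0, -0.903], 1],
    [[0, 0, 0], [0, 0, -0.903], 1],
    [[0.61, 0.44, 0], [0, 0, 0], 1],
    [[0.61, 0.44, 0], [0, 0, 0], 1],
    [[0.61, 0.44, 0], [0, 0, 0], 1],
    [[0, 0, 0], [0, 0, 0], 1],
  ],
)

```text
clock: 16.55
position: [0.4008, 0.3927, 0.3009]
tool_rot: [-3.141, -0.001, 2.084]
force: [-0.3, 0.3, -2.3]
grip_width: 0.0066
finger_force: 97.8
```

Run:
```python
from h import *
hang(1,.02)
f={n:grab_frame(n) for n in('side','top')}
a=f['side']['pixels'][20:220,120:380];b=f['top']['pixels'][130:290,140:340]
c=np.vstack([cv2.resize(a,(600,300))[:,:],cv2.resize(b,(600,300))])[:,:,::-1]
cv2.imwrite('pics/h1.png',c)
```

```text
t 16.55 p [0.4008 0.3927 0.3009] rpy [-3.1410e+00 -1.0000e-03  2.0842e+00] q [-0.38  0.43 -0.69  1.68  0.3   1.14 -0.64] F [-0.3  0.3 -2.3] w 0.0066 f 97.8
rz 0.01 shift [-0.07 -0.01 -0.04] yaw 2.083
rz -0.00 shift [-0.   4.4 -0. ] yaw 2.083
rz -0.00 shift [0.   0.   1.76] yaw 2.083
```

View pics/h1.png

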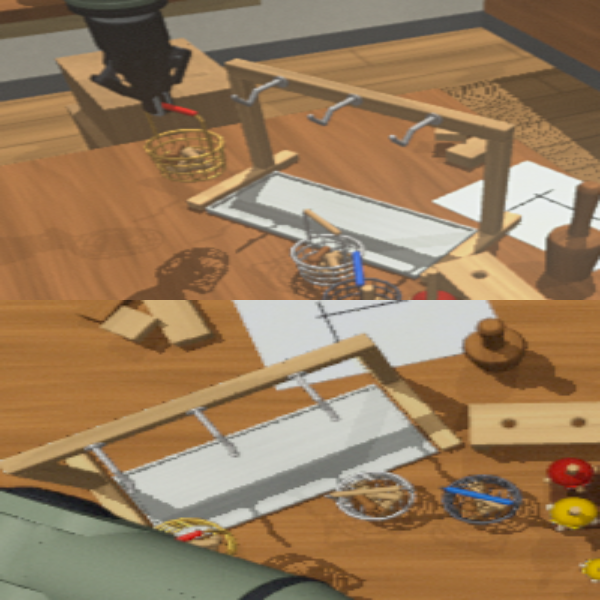

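>>> play_rows(
  plan=[
    [[0, 0.55, 0], [0, 0, 0], 1],
    [[0, 0.55, 0], [0, 0, 0], 1],
    [[0, 0.55, 0], [0, 0, 0], 1],
    [[0, 0.55, 0], [0, 0, 0], 1],
    [[0, 0.55, 0], [0, 0, 0], 1],
    [[0, 0.55, 0], [0, 0, 0], 1],
    [[0, 0.55, 0], [0, 0, 0], 1],
    [[-0.07, 0.55, 0], [0, 0, 0], 1],
    [[0, 0, 0], [0, 0, 0], 1],
    [[0, 0, 0.35], [0, 0, 0], 1],
    [[0, 0, 0.35], [0, 0, 0], 1],
    [[0, 0, 0.35], [0, 0, 0], 1],
    [[0, 0, 0.35], [0, 0, 0], 1],
    [[0, 0, 0], [0, 0, 0], 1],
  ],
)

```text
clock: 18.4
position: [0.4988, 0.4433, 0.266]
tool_rot: [3.14, -0.0, 2.082]
force: [5.1, 2.6, -1.2]
grip_width: 0.0065
finger_force: 98.4
```

Run:
```python
from h import *
st()
f={n:grab_frame(n) for n in('side','top')}
a=f['side']['pixels'][30:150,160:340]
cv2.imwrite('pics/h2.png',cv2.resize(a,(720,480),interpolation=2)[:,:,::-1])
```

```text
t 18.40 p [0.4988 0.4433 0.266 ] rpy [ 3.1398e+00 -3.0000e-04  2.0825e+00] q [-0.43  0.64 -0.63  1.43  0.39  1.2  -0.6 ] F [ 5.1  2.6 -1.2] w 0.0065 f 98.4
```

View pics/h2.png

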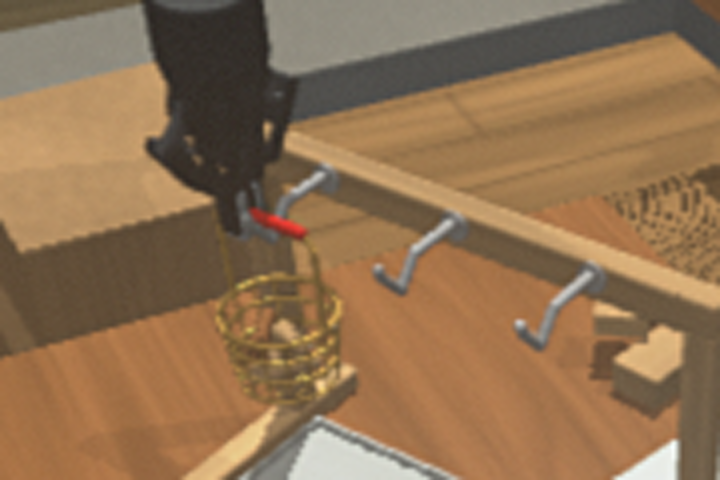

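>>> play_rows(
  plan=[
    [[0, 0.12, 0.15], [0, 0, 0], 1],
    [[0, 0, 0.15], [0, 0, 0], 1],
    [[0, 0, 0], [0, 0, 0], 1],
  ],
)

```text
clock: 18.88
position: [0.5023, 0.4457, 0.2601]
tool_rot: [3.137, -0.001, 2.082]
force: [9.3, 6.9, 9.6]
grip_width: 0.0066
finger_force: 99.7
```

>>> play_rows(
  plan=[
    [[0, 0.1, 0], [0, 0, 0], 1],
    [[0, 0, 0], [0, 0, 0], 1],
    [[0, 0, 0], [0, 0, 0], -0.3],
    [[0, 0, 0], [0, 0, 0], -0.3],
    [[0, 0, 0], [0, 0, 0], -0.3],
    [[0, 0, 0], [0, 0, 0], -0.3],
    [[0, 0, -0.5], [0, 0, 0], -0.3],
    [[0, 0, -0.8], [0, 0, 0], -0.3],
    [[0, 0, -1], [0, 0, 0], -0.3],
    [[0, 0, -1], [0, 0, 0], -0.3],
    [[0, -1, -0.5], [0, 0, 0], -0.3],
    [[0, -1, 0], [0, 0, 0], -0.3],
    [[0, -1, 0], [0, 0, 0], -0.3],
    [[0, -1, 0], [0, 0, 0], -0.3],
    [[0, -1, 0], [0, 0, 0], -0.3],
    [[0, 0, 0], [0, 0, 0], -0.3],
  ],
)

```text
clock: 20.88
position: [0.3931, 0.3843, 0.3558]
tool_rot: [3.139, 0.0, 2.083]
force: [0.3, 0.4, 0.7]
grip_width: 0.0551
finger_force: 0.0
```

Run:
```python
from h import *
C={n:cloud(grab_frame(n)) for n in('side','top')}
grips(C,cs=((.502,.206),(.507,.4276),(.4925,.083)))
grips(C,cs=((.5071,.4276),),z=(.25,.29),R=.045)
for n in C:
  q=box(C[n],[.42,.35,.10],[.6,.52,.20]);print(n,len(q),q.min(0),q.max(0),(q.min(0)+q.max(0))/2)
yaw=1.71
p,w=to(.502+.02*np.cos(yaw),.206+.02*np.sin(yaw),.20,yaw)
to(p[0],p[1],.130,yaw,p,w)
```

```text
basket 1 side 85 mid [0.501  0.2049] z 0.138 ax 1.709 len 0.078
basket 1 top 72 mid [0.5028 0.2111] z 0.139 ax 1.710 len 0.083
basket 2 side 110 mid [0.5133 0.4171] z 0.138 ax 0.252 len 0.079
basket 2 top 53 mid [0.5016 0.4247] z 0.137 ax 2.041 len 0.077
basket 3 side 96 mid [0.4912 0.0818] z 0.139 ax 1.210 len 0.076
basket 3 top 68 mid [0.4937 0.0845] z 0.14 ax 1.211 len 0.077
basket 1 side 156 mid [0.5135 0.4308] z 0.266 ax 2.040 len 0.092
basket 1 top 151 mid [0.5164 0.4326] z 0.268 ax 2.093 len 0.090
side 563 [0.46383429 0.38375909 0.12851271] [0.55600887 0.47609075 0.19967559] [0.50992158 0.42992492 0.16409415]
top 482 [0.46710401 0.38496143 0.12200131] [0.55642021 0.47559789 0.19857233] [0.51176211 0.43027966 0.16028682]
t 20.98 p [0.3945 0.3847 0.355 ] rpy [ 3.1399 -0.      2.0825] q [-0.35  0.37 -0.71  1.63  0.25  1.24 -0.6 ] F [0.2 0.1 0.3] w 0.0558 f 0.0
rz 2.48 shift [-6.88  3.27  6.2 ] yaw 1.710
rz -0.00 shift [0.  0.  2.8] yaw 1.710
```

>>> play_rows(
  plan=[
    [[0, 0, 0], [0, 0, 0.827], -0.5],
    [[0, 0, 0], [0, 0, 0.827], -0.5],
    [[0, 0, 0], [0, 0, 0.827], -0.5],
    [[-0.86, 0.41, 0.5], [0, 0, 0], -0.5],
    [[-0.86, 0.41, 0.5], [0, 0, 0], -0.5],
    [[-0.86, 0.41, 0.5], [0, 0, 0], -0.5],
    [[-0.86, 0.41, 0.5], [0, 0, 0], -0.5],
    [[-0.86, 0.41, 1], [0, 0, 0], -0.5],
    [[-0.86, 0.41, 1], [0, 0, 0], -0.5],
    [[-0.86, 0.41, 1], [0, 0, 0], -0.5],
    [[-0.86, 0.41, 1], [0, 0, 0], -0.5],
    [[0, 0, 0], [0, 0, 0], -0.5],
  ],
)

```text
clock: 22.48
position: [0.5, 0.2239, 0.2022]
tool_rot: [-3.139, 0.001, 1.708]
force: [0.2, -0.5, -0.3]
grip_width: 0.0639
finger_force: 0.0
```

```bash
sed -i 's/^S={.*/S={1:(.511,.430),2:(.5674,.3296),3:(.6237,.2293)}/' h.py
python3 - <<'E'
from h import *
C={n:cloud(grab_frame(n)) for n in('side','top')}
grips(C,cs=((.502,.206),(.507,.4276),(.4925,.083)))
yaw=1.71
p,w=to(.502+.02*np.cos(yaw),.206+.02*np.sin(yaw),.130,yaw)
p[2]=.302
hang(2,.02,p,w)
E
```

```text
basket 1 side 84 mid [0.5011 0.2046] z 0.139 ax 1.712 len 0.079
1 top 0
basket 2 side 17 mid [0.4892 0.4139] z 0.135 ax 2.145 len 0.073
basket 2 top 53 mid [0.5054 0.4284] z 0.137 ax 1.854 len 0.079
basket 3 side 96 mid [0.4913 0.0821] z 0.139 ax 1.211 len 0.078
basket 3 top 73 mid [0.494  0.0847] z 0.139 ax 1.210 len 0.083
t 22.57 p [0.4995 0.2262 0.2041] rpy [ 3.1415e+00 -7.0000e-04  1.7104e+00] q [-0.14  0.49 -0.53  1.83  0.31  0.91 -0.68] F [-0.7  0.2  0.8] w 0.0640 f 0.0
rz 0.00 shift [-0.02 -0.01  2.97] yaw 1.710
rz -2.49 shift [ 3.08  0.01 -0.  ] yaw 2.083
rz -0.00 shift [-0.   4.4 -0. ] yaw 2.083
rz -0.00 shift [0.   0.   1.76] yaw 2.083
```

>>> play_rows(
  plan=[
    [[0, 0, 0.74], [0, 0, 0], -0.5],
    [[0, 0, 0.74], [0, 0, 0], -0.5],
    [[0, 0, 0.74], [0, 0, 0], -0.5],
    [[0, 0, 0.74], [0, 0, 0], -0.5],
    [[0, 0, 0], [0, 0, 0], 1],
    [[0, 0, 0], [0, 0, 0], 1],
    [[0, 0, 0], [0, 0, 0], 1],
    [[0, 0, 0], [0, 0, 0], 1],
    [[0, 0, 0], [0, 0, 0], 1],
    [[0, 0, -0.4], [0, 0, 0], 1],
    [[0, 0, -0.81], [0, 0, 0], 1],
    [[0, 0, -0.81], [0, 0, 0], 1],
    [[0, 0, -0.81], [0, 0, 0], 1],
    [[0, 0, -0.81], [0, 0, 0], 1],
    [[0, 0, -0.81], [0, 0, 0], 1],
    [[0, 0, -0.81], [0, 0, 0], 1],
    [[0, 0, -0.81], [0, 0, 0], 1],
    [[0, 0, -0.81], [0, 0, 0], 1],
    [[0, 0, 0], [0, 0, 0], 1],
  ],
  newtons=80,
)

```text
clock: 24.95
position: [0.4993, 0.2257, 0.3031]
tool_rot: [3.14, -0.0, 1.71]
force: [-0.2, 0.1, -2.5]
grip_width: 0.0073
finger_force: 78.4
```

>>> play_rows(
  plan=[
    [[0, 0, 0], [0, 0, -0.83], 1],
    [[0, 0, 0], [0, 0, -0.83], 1],
    [[0, 0, 0], [0, 0, -0.83], 1],
    [[0.77, 0, 0], [0, 0, 0], 1],
    [[0.77, 0, 0], [0, 0, 0], 1],
    [[0.77, 0, 0], [0, 0, 0], 1],
    [[0.77, 0, 0], [0, 0, 0], 1],
    [[0, 0, 0], [0, 0, 0], 1],
  ],
)

```text
clock: 25.95
position: [0.4599, 0.2948, 0.3019]
tool_rot: [3.141, -0.001, 2.086]
force: [0.1, 0.4, -1.8]
grip_width: 0.0074
finger_force: 78.3
```

Run:
```python
from h import *
hang(2,.02)
f=grab_frame('side');C={'side':cloud(f)}
q=box(C['side'],[.42,.17,.1],[.545,.37,.24]);print(len(q),q.min(0),q.max(0),(q.min(0)+q.max(0))/2, np.array(S[2])-.11*E_)
```

```text
t 25.95 p [0.4599 0.2948 0.3019] rpy [ 3.1414e+00 -6.0000e-04  2.0865e+00] q [-0.18  0.4  -0.67  1.72  0.27  1.12 -0.42] F [ 0.1  0.4 -1.8] w 0.0074 f 78.3
rz 0.02 shift [-0.09  0.03 -0.  ] yaw 2.083
rz -0.00 shift [-0.   4.4 -0. ] yaw 2.083
rz -0.00 shift [0.   0.   1.76] yaw 2.083
738 [0.42286127 0.23210486 0.17164369] [0.51277456 0.32382754 0.2393982 ] [0.46781791 0.2779662  0.20552094] [0.4715057  0.27570861]
```

>>> play_rows(
  plan=[
    [[-0.09, 0.55, 0], [0, 0, 0], 1],
    [[0, 0.55, 0], [0, 0, 0], 1],
    [[0, 0.55, 0], [0, 0, 0], 1],
    [[0, 0.55, 0], [0, 0, 0], 1],
    [[0, 0.55, 0], [0, 0, 0], 1],
    [[0, 0.55, 0], [0, 0, 0], 1],
    [[0, 0.55, 0], [0, 0, 0], 1],
    [[0, 0.55, 0], [0, 0, 0], 1],
    [[0, 0, 0], [0, 0, 0], 1],
    [[0, 0, 0.35], [0, 0, 0], 1],
    [[0, 0, 0.35], [0, 0, 0], 1],
    [[0, 0, 0.35], [0, 0, 0], 1],
    [[0, 0, 0.35], [0, 0, 0], 1],
    [[0, 0, 0.2], [0, 0, 0], 1],
    [[0, 0, 0], [0, 0, 0], 1],
  ],
)

```text
clock: 27.88
position: [0.5582, 0.3446, 0.2615]
tool_rot: [-3.141, -0.0, 2.084]
force: [-0.1, 0.7, -2.7]
grip_width: 0.0073
finger_force: 78.5
```

>>> play_rows(
  plan=[
    [[0, 0, 0.14], [0, 0, 0], 1],
    [[0, 0, 0.04], [0, 0, 0], 1],
    [[0, 0, 0], [0, 0, 0], 0.5],
    [[0, 0, 0], [0, 0, 0], -0.3],
    [[0, 0, 0], [0, 0, 0], -0.3],
    [[0, 0, 0], [0, 0, 0], -0.3],
    [[0, 0, -0.5], [0, 0, 0], -0.3],
    [[0, 0, -0.8], [0, 0, 0], -0.3],
    [[0, 0, -1], [0, 0, 0], -0.3],
    [[0, 0, -1], [0, 0, 0], -0.3],
    [[0, -1, -0.5], [0, 0, 0], -0.3],
    [[0, -1, 0], [0, 0, 0], -0.3],
    [[0, -1, 0], [0, 0, 0], -0.3],
    [[0, -1, 0], [0, 0, 0], -0.3],
    [[0, -1, 0], [0, 0, 0], -0.3],
    [[0, 0, 0], [0, 0, 0], -0.3],
  ],
)

```text
clock: 29.88
position: [0.4486, 0.2829, 0.3536]
tool_rot: [3.14, 0.001, 2.084]
force: [1.3, 0.7, -0.3]
grip_width: 0.0549
finger_force: 0.0
```

Run:
```python
from h import *
C={n:cloud(grab_frame(n)) for n in('side','top')}
grips(C,cs=((.4925,.083),))
grips(C,cs=(S[1],S[2]),z=(.25,.29),R=.045)
yaw=1.21;o=-.02
p,w=to(.4925+o*np.cos(yaw),.0835+o*np.sin(yaw),.20,yaw)
```

```text
basket 1 side 96 mid [0.4916 0.0828] z 0.139 ax 1.209 len 0.077
basket 1 top 74 mid [0.4933 0.0831] z 0.139 ax 1.208 len 0.087
basket 1 side 124 mid [0.5164 0.4328] z 0.266 ax 1.977 len 0.088
basket 1 top 14 mid [0.5492 0.4511] z 0.273 ax 0.578 len 0.016
basket 2 side 170 mid [0.5702 0.3316] z 0.266 ax 2.058 len 0.091
basket 2 top 123 mid [0.582  0.3331] z 0.269 ax 1.091 len 0.070
t 29.98 p [0.4498 0.2835 0.3531] rpy [3.1404e+00 2.0000e-04 2.0838e+00] q [-0.14  0.33 -0.69  1.68  0.22  1.21 -0.37] F [-0.1  0.3  0.2] w 0.0555 f 0.0
rz 5.83 shift [-7.68  4.42  6.12] yaw 1.210
```

Run:
```python
from h import *
yaw=1.21;o=.02
p,w=to(.4925+o*np.cos(yaw),.0835+o*np.sin(yaw),.20,yaw)
```

```text
t 29.98 p [0.4498 0.2835 0.3531] rpy [3.1404e+00 2.0000e-04 2.0838e+00] q [-0.14  0.33 -0.69  1.68  0.22  1.21 -0.37] F [-0.1  0.3  0.2] w 0.0555 f 0.0
rz 5.83 shift [-6.08  4.42  6.12] yaw 1.210
```

>>> play_rows(
  plan=[
    [[0, 0, 0], [0, 0, 0.972], -0.5],
    [[0, 0, 0], [0, 0, 0.972], -0.5],
    [[0, 0, 0], [0, 0, 0.972], -0.5],
    [[0, 0, 0], [0, 0, 0.972], -0.5],
    [[0, 0, 0], [0, 0, 0.972], -0.5],
    [[0, 0, 0], [0, 0, 0.972], -0.5],
    [[-0.76, 0.55, 0.5], [0, 0, 0], -0.5],
    [[-0.76, 0.55, 0.5], [0, 0, 0], -0.5],
    [[-0.76, 0.55, 0.5], [0, 0, 0], -0.5],
    [[-0.76, 0.55, 0.5], [0, 0, 0], -0.5],
    [[-0.76, 0.55, 1], [0, 0, 0], -0.5],
    [[-0.76, 0.55, 1], [0, 0, 0], -0.5],
    [[-0.76, 0.55, 1], [0, 0, 0], -0.5],
    [[-0.76, 0.55, 1], [0, 0, 0], -0.5],
    [[0, 0, 0], [0, 0, 0], -0.5],
  ],
)

```text
clock: 31.85
position: [0.4987, 0.1008, 0.2007]
tool_rot: [-3.139, 0.002, 1.207]
force: [-0.4, -0.3, -1.1]
grip_width: 0.0643
finger_force: 0.0
```

Run:
```python
from h import *
C={n:cloud(grab_frame(n)) for n in('side','top')}
grips(C,cs=((.4925,.083),))
yaw=1.21
p,w=to(.4925+.02*np.cos(yaw),.0835+.02*np.sin(yaw),.130,yaw)
p[2]=.302
hang(3,.02,p,w)
```

```text
basket 1 side 96 mid [0.4918 0.0832] z 0.139 ax 1.209 len 0.079
1 top 0
t 31.95 p [0.499  0.1029 0.2025] rpy [-3.1414e+00 -5.0000e-04  1.2094e+00] q [ 0.01  0.42 -0.42  1.93  0.23  0.84 -0.9 ] F [-0.3  0.7  1. ] w 0.0640 f 0.0
rz -0.00 shift [-0.02  0.03  2.9 ] yaw 1.210
rz -5.82 shift [ 2.8   2.42 -0.  ] yaw 2.083
rz -0.00 shift [-0.   4.4 -0. ] yaw 2.083
rz -0.00 shift [0.   0.   1.76] yaw 2.083
```

>>> play_rows(
  plan=[
    [[0, 0, 0.725], [0, 0, 0], -0.5],
    [[0, 0, 0.725], [0, 0, 0], -0.5],
    [[0, 0, 0.725], [0, 0, 0], -0.5],
    [[0, 0, 0.725], [0, 0, 0], -0.5],
    [[0, 0, 0], [0, 0, 0], 1],
    [[0, 0, 0], [0, 0, 0], 1],
    [[0, 0, 0], [0, 0, 0], 1],
    [[0, 0, 0], [0, 0, 0], 1],
    [[0, 0, 0], [0, 0, 0], 1],
    [[0, 0, -0.4], [0, 0, 0], 1],
    [[0, 0, -0.81], [0, 0, 0], 1],
    [[0, 0, -0.81], [0, 0, 0], 1],
    [[0, 0, -0.81], [0, 0, 0], 1],
    [[0, 0, -0.81], [0, 0, 0], 1],
    [[0, 0, -0.81], [0, 0, 0], 1],
    [[0, 0, -0.81], [0, 0, 0], 1],
    [[0, 0, -0.81], [0, 0, 0], 1],
    [[0, 0, -0.81], [0, 0, 0], 1],
    [[0, 0, 0], [0, 0, 0], 1],
  ],
)

```text
clock: 34.33
position: [0.4987, 0.1024, 0.3031]
tool_rot: [3.14, -0.001, 1.209]
force: [-0.1, -0.6, -2.9]
grip_width: 0.0072
finger_force: 78.4
```

>>> play_rows(
  plan=[
    [[0, 0, 0], [0, 0, -0.97], 1],
    [[0, 0, 0], [0, 0, -0.97], 1],
    [[0, 0, 0], [0, 0, -0.97], 1],
    [[0, 0, 0], [0, 0, -0.97], 1],
    [[0, 0, 0], [0, 0, -0.97], 1],
    [[0, 0, 0], [0, 0, -0.97], 1],
    [[0.7, 0.6, 0], [0, 0, 0], 1],
    [[0.7, 0.6, 0], [0, 0, 0], 1],
    [[0.7, 0.6, 0], [0, 0, 0], 1],
    [[0.7, 0.6, 0], [0, 0, 0], 1],
    [[0, 0, 0], [0, 0, 0], 1],
  ],
)

```text
clock: 35.7
position: [0.5159, 0.1941, 0.3008]
tool_rot: [-3.14, -0.001, 2.085]
force: [0.5, -0.0, -2.3]
grip_width: 0.0075
finger_force: 78.3
```

Run:
```python
from h import *
hang(3,.02)
f=grab_frame('side');C={'side':cloud(f)}
b=np.array(S[3])-.11*E_
q=box(C['side'],[b[0]-.07,b[1]-.07,.1],[b[0]+.07,b[1]+.07,.24]);print(len(q),q.min(0),q.max(0),(q.min(0)+q.max(0))/2, b)
```

```text
t 35.70 p [0.5159 0.1941 0.3008] rpy [-3.1405e+00 -1.2000e-03  2.0846e+00] q [-0.    0.4  -0.63  1.7   0.26  1.12 -0.19] F [ 0.5 -0.  -2.3] w 0.0075 f 78.3
rz 0.01 shift [-0.09  0.05 -0.05] yaw 2.083
rz -0.00 shift [-0.   4.4 -0. ] yaw 2.083
rz -0.00 shift [0.   0.   1.76] yaw 2.083
790 [0.47885945 0.13258875 0.17108312] [0.57046998 0.22518626 0.23980151] [0.52466471 0.17888751 0.20544232] [0.5278057  0.17540861]
```

>>> play_rows(
  plan=[
    [[-0.09, 0.55, 0], [0, 0, 0], 1],
    [[0, 0.55, 0], [0, 0, 0], 1],
    [[0, 0.55, 0], [0, 0, 0], 1],
    [[0, 0.55, 0], [0, 0, 0], 1],
    [[0, 0.55, 0], [0, 0, 0], 1],
    [[0, 0.55, 0], [0, 0, 0], 1],
    [[0, 0.55, 0], [0, 0, 0], 1],
    [[0, 0.58, 0], [0, 0, 0], 1],
    [[0, 0, 0], [0, 0, 0], 1],
    [[0, 0, 0.35], [0, 0, 0], 1],
    [[0, 0, 0.35], [0, 0, 0], 1],
    [[0, 0, 0.35], [0, 0, 0], 1],
    [[0, 0, 0.35], [0, 0, 0], 1],
    [[0, 0, 0.2], [0, 0, 0], 1],
    [[0, 0, 0.1], [0, 0, 0], 1],
    [[0, 0, 0], [0, 0, 0], 1],
  ],
)

```text
clock: 37.75
position: [0.6147, 0.2452, 0.2597]
tool_rot: [3.14, -0.0, 2.082]
force: [4.0, 1.5, -1.3]
grip_width: 0.0074
finger_force: 78.6
```

>>> play_rows(
  plan=[
    [[0, 0.08, 0.06], [0, 0, 0], 1],
    [[0, 0, 0], [0, 0, 0], 0.5],
    [[0, 0, 0], [0, 0, 0], -0.3],
    [[0, 0, 0], [0, 0, 0], -0.3],
    [[0, 0, 0], [0, 0, 0], -0.3],
    [[0, 0, -0.5], [0, 0, 0], -0.3],
    [[0, 0, -0.8], [0, 0, 0], -0.3],
    [[0, 0, -1], [0, 0, 0], -0.3],
    [[0, 0, -1], [0, 0, 0], -0.3],
    [[0, -1, -0.5], [0, 0, 0], -0.3],
    [[0, -1, 0], [0, 0, 0], -0.3],
    [[0, -1, 0], [0, 0, 0], -0.3],
    [[0, -1, 0], [0, 0, 0], -0.3],
    [[0, -1, 0], [0, 0, 0], -0.3],
    [[0, 0, 0], [0, 0, 0], -0.3],
  ],
)

```text
clock: 39.62
position: [0.5063, 0.1841, 0.3542]
tool_rot: [3.14, 0.001, 2.082]
force: [1.0, -0.3, 0.5]
grip_width: 0.0556
finger_force: 0.0
```

```bash
cat >> h.py <<'E'
def sticks(C,cs,R=.02,z=(.155,.225)):
    for k,c in cs.items():
        for n in C:
            q=box(C[n],[c[0]-R,c[1]-R,z[0]],[c[0]+R,c[1]+R,z[1]])
            if len(q)<4: print(k,n,len(q));continue
            print(k,n,len(q),"minmax mid",((q.min(0)+q.max(0))/2)[:2].round(4),"mean",q.mean(0)[:2].round(4),"zmax",q[:,2].max().round(3))
H={"yel":(.461,-.018),"blk":(.462,-.088),"red":(.530,-.018),"brn":(.531,-.088)}
E
python3 - <<'E'
from h import *
C={n:cloud(grab_frame(n)) for n in('side','top')}
grips(C,cs=(S[1],S[2],S[3]),z=(.25,.29),R=.045)
for k in S:
  b=np.array(S[k]);q=box(C['side'],[b[0]-.055,b[1]-.055,.1],[b[0]+.055,b[1]+.055,.19]);print(len(q),q.min(0)[2],((q.min(0)+q.max(0))/2-[*b,0])[:2])
st();sticks(C,H)
E
```

```text
basket 1 side 63 mid [0.4976 0.4429] z 0.266 ax 1.757 len 0.056
basket 1 top 153 mid [0.5175 0.4325] z 0.268 ax 2.060 len 0.090
basket 2 side 100 mid [0.571  0.3229] z 0.266 ax 2.088 len 0.078
basket 2 top 24 mid [0.5776 0.3556] z 0.27 ax 2.952 len 0.066
basket 3 side 180 mid [0.6264 0.2307] z 0.267 ax 2.051 len 0.090
basket 3 top 10 mid [0.6449 0.1949] z 0.262 ax 2.227 len 0.010
500 0.12835859743052963 [-0.0035553  -0.00040286]
595 0.12764149539970993 [ 0.00345639 -0.00080331]
634 0.12858330130613424 [-0.00468845  0.00336914]
t 39.73 p [0.5074 0.1849 0.3536] rpy [3.1404e+00 3.0000e-04 2.0821e+00] q [ 0.03  0.34 -0.64  1.66  0.21  1.22 -0.15] F [-0.3 -0.  -0.1] w 0.0552 f 0.0
yel side 100 minmax mid [ 0.4606 -0.0183] mean [ 0.4595 -0.0209] zmax 0.212
yel top 16 minmax mid [ 0.4614 -0.0159] mean [ 0.4612 -0.0165] zmax 0.217
blk side 101 minmax mid [ 0.4612 -0.0882] mean [ 0.46   -0.0906] zmax 0.212
blk top 19 minmax mid [ 0.4628 -0.0866] mean [ 0.4623 -0.0861] zmax 0.214
red side 97 minmax mid [ 0.5303 -0.018 ] mean [ 0.5294 -0.0202] zmax 0.212
red top 17 minmax mid [ 0.5307 -0.0175] mean [ 0.5302 -0.0167] zmax 0.214
brn side 103 minmax mid [ 0.5306 -0.0885] mean [ 0.5294 -0.0898] zmax 0.212
brn top 21 minmax mid [ 0.5323 -0.086 ] mean [ 0.5312 -0.0857] zmax 0.215
```

Run:
```python
from h import *
np.set_printoptions(precision=4,suppress=True)
for n in("top","side"):
    f=grab_frame(n);P=cloud(f)
    q=box(P,[.57,-.28,.079],[.69,.14,.087]);r=cv2.minAreaRect(q[:,:2].astype(np.float32));print(n,len(q),r)
    K=f["camera_matrix"];gr=f["pixels"].astype(float).sum(2)
    for h in((.6298,.0503),(.6305,-.0297),(.6309,-.1094),(.6318,-.1893)):
        c=f["R"]@np.array([*h,.082])+f["t"];u0,v0=K[0,0]*c[0]/c[2]+K[0,2],K[1,1]*c[1]/c[2]+K[1,2]
        u,v=int(round(u0)),int(round(v0));b=gr[v-10:v+11,u-10:u+11];vv,uu=np.indices(b.shape)
        dd=(vv-10)**2+(uu-10)**2<81
        wt=(b<np.median(b)*.8)&dd
        uu=uu[wt]+u-10;vv=vv[wt]+v-10
        W=np.array([onz(f,a,c_,.082) for a,c_ in zip(uu,vv)])[:,:2]
        print(n,len(W),W.mean(0),(W.min(0)+W.max(0))/2,np.ptp(W,axis=0))
to(.5305,-.018,.27,np.pi/2)
```

```text
top 1502 ((0.631136417388916, -0.06875741481781006), (0.07593261450529099, 0.32947301864624023), 0.4357571601867676)
top 22 [0.6301 0.0511] [0.6301 0.0511] [0.0174 0.0139]
top 23 [ 0.631  -0.0283] [ 0.632 -0.028] [0.0175 0.014 ]
top 23 [ 0.6315 -0.1092] [ 0.6322 -0.1089] [0.0141 0.0174]
top 23 [ 0.6321 -0.1896] [ 0.6324 -0.1897] [0.0175 0.0142]
side 3103 ((0.6293465495109558, -0.06899102032184601), (0.07746536284685135, 0.3314951956272125), 0.3970372974872589)
side 29 [0.6283 0.0493] [0.6283 0.0489] [0.0161 0.0168]
side 33 [ 0.6294 -0.0305] [ 0.629 -0.031] [0.0188 0.0164]
side 35 [ 0.63 -0.11] [ 0.6302 -0.11  ] [0.0179 0.0158]
side 41 [ 0.6309 -0.1903] [ 0.6308 -0.1903] [0.017  0.0166]
t 39.83 p [0.5074 0.1851 0.3531] rpy [ 3.1411 -0.0003  2.0824] q [ 0.03  0.34 -0.64  1.66  0.21  1.22 -0.15] F [ 0.2 -0.2 -0.7] w 0.0558 f 0.0
rz 3.41 shift [-8.12  0.92  3.32] yaw 1.571
```

>>> play_rows(
  plan=[
    [[0, 0, 0], [0, 0, 0.853], -0.5],
    [[0, 0, 0], [0, 0, 0.853], -0.5],
    [[0, 0, 0], [0, 0, 0.853], -0.5],
    [[0, 0, 0], [0, 0, 0.853], -0.5],
    [[-0.9, 0.1, 0.37], [0, 0, 0], -0.5],
    [[-0.9, 0.1, 0.37], [0, 0, 0], -0.5],
    [[-0.9, 0.1, 0.37], [0, 0, 0], -0.5],
    [[-0.9, 0.1, 0.37], [0, 0, 0], -0.5],
    [[-0.9, 0.1, 0.37], [0, 0, 0], -0.5],
    [[-0.9, 0.1, 0.37], [0, 0, 0], -0.5],
    [[-0.9, 0.1, 0.37], [0, 0, 0], -0.5],
    [[-0.9, 0.1, 0.37], [0, 0, 0], -0.5],
    [[-0.9, 0.1, 0.37], [0, 0, 0], -0.5],
    [[0, 0, 0], [0, 0, 0], -0.5],
    [[0, 0, 0], [0, 0, 0], -0.5],
  ],
)

```text
clock: 41.7
position: [0.5297, -0.017, 0.2696]
tool_rot: [-3.142, -0.001, 1.571]
force: [-1.6, -0.3, -0.3]
grip_width: 0.0643
finger_force: 0.0
```

Run:
```python
from h import *
C={n:cloud(grab_frame(n)) for n in('side','top')}
sticks(C,H)
to(.5303,-.018,.182,np.pi/2)
```

```text
yel side 98 minmax mid [ 0.4605 -0.0194] mean [ 0.4596 -0.0208] zmax 0.211
yel top 0
blk side 100 minmax mid [ 0.4612 -0.088 ] mean [ 0.4599 -0.0907] zmax 0.212
blk top 0
red side 99 minmax mid [ 0.5305 -0.018 ] mean [ 0.5296 -0.02  ] zmax 0.212
red top 0
brn side 102 minmax mid [ 0.531  -0.0879] mean [ 0.5294 -0.0898] zmax 0.211
brn top 0
t 41.80 p [ 0.5296 -0.0169  0.2698] rpy [ 3.1412e+00 -4.0000e-04  1.5716e+00] q [ 0.27  0.37 -0.45  1.8   0.19  1.01 -0.26] F [-0.7  0.7  0.4] w 0.0643 f 0.0
rz 0.01 shift [-0.04  0.03  3.51] yaw 1.571
```

>>> play_rows(
  plan=[
    [[-0.04, 0.03, 0.7], [0, 0, 0], -0.5],
    [[0, 0, 0.7], [0, 0, 0], -0.5],
    [[0, 0, 0.7], [0, 0, 0], -0.5],
    [[0, 0, 0.7], [0, 0, 0], -0.5],
    [[0, 0, 0.7], [0, 0, 0], -0.5],
    [[0, 0, 0], [0, 0, 0], 1],
    [[0, 0, 0], [0, 0, 0], 1],
    [[0, 0, 0], [0, 0, 0], 1],
    [[0, 0, 0], [0, 0, 0], 1],
    [[0, 0, 0], [0, 0, 0], 1],
    [[0, 0, -0.4], [0, 0, 0], 1],
    [[0, 0, -0.7], [0, 0, 0], 1],
    [[0, 0, -0.7], [0, 0, 0], 1],
    [[0, 0, -0.7], [0, 0, 0], 1],
    [[0, 0, -0.7], [0, 0, 0], 1],
    [[0, 0, -0.7], [0, 0, 0], 1],
    [[0, 0, -0.7], [0, 0, 0], 1],
    [[0, 0, 0], [0, 0, 0], 1],
  ],
  newtons=60,
)

```text
clock: 44.05
position: [0.5305, -0.0188, 0.2989]
tool_rot: [3.139, 0.0, 1.57]
force: [0.3, 0.6, -1.4]
grip_width: 0.0104
finger_force: 58.7
```

```bash
cat >> h.py <<'E'
HO={1:(.6293,.0500),2:(.6301,-.0298),3:(.6307,-.1096),4:(.6314,-.1898)}
def held(n='side'):
    "stick below neck in the hand: position relative to the TCP"
    s=bot.observe();p=np.array(s["position"]);P=cloud(grab_frame(n))
    q=box(P,[p[0]-.025,p[1]-.025,p[2]-.19],[p[0]+.025,p[1]+.025,p[2]-.108])
    if len(q)<5: print("held",len(q));return
    print("held",len(q),"zmin rel",(q[:,2].min()-p[2]).round(4))
    for lo,hi in((-.19,-.145),(-.145,-.108)):
        k=q[(q[:,2]-p[2]>lo)&(q[:,2]-p[2]<hi)]
        if len(k)>3: print(lo,len(k),((k.min(0)+k.max(0))/2-p)[:2].round(4),(k.mean(0)-p)[:2].round(4))
E
python3 - <<'E'
from h import *
held();held('top')
p,w=to(*HO[1],.297,np.pi/2)
E
```

```text
held 88 zmin rel -0.1777
-0.19 42 [-0.0028 -0.0013] [-0.0034 -0.002 ]
-0.145 46 [-0.0027 -0.0019] [-0.0033 -0.0023]
held 0
t 44.15 p [ 0.5299 -0.0189  0.2971] rpy [-3.1415e+00  1.0000e-04  1.5703e+00] q [ 0.28  0.34 -0.46  1.77  0.17  1.07 -0.24] F [ 0.3  0.  -1.4] w 0.0107 f 58.7
rz -0.00 shift [2.76 3.98 0.  ] yaw 1.571
```

>>> play_rows(
  plan=[
    [[0.546, 0.79, 0], [0, 0, 0], 1],
    [[0.546, 0.79, 0], [0, 0, 0], 1],
    [[0.546, 0.79, 0], [0, 0, 0], 1],
    [[0.546, 0.79, 0], [0, 0, 0], 1],
    [[0.546, 0.79, 0], [0, 0, 0], 1],
    [[0, 0, 0], [0, 0, 0], 1],
    [[0, 0, 0], [0, 0, 0], 1],
    [[0, 0, 0.4], [0, 0, 0], 1],
    [[0, 0, 0.4], [0, 0, 0], 1],
    [[0, 0, 0.4], [0, 0, 0], 1],
    [[0, 0, 0.3], [0, 0, 0], 1],
    [[0, 0, 0.3], [0, 0, 0], 1],
    [[0, 0, 0], [0, 0, 0], 1],
  ],
)

```text
clock: 45.78
position: [0.6287, 0.0493, 0.2515]
tool_rot: [-3.141, 0.0, 1.57]
force: [0.3, 0.8, -0.6]
grip_width: 0.0107
finger_force: 58.8
```

Run:
```python
from h import *
p,w=to(.629,.0495,.184,np.pi/2)
held()
```

```text
t 45.77 p [0.6287 0.0493 0.2515] rpy [-3.1408e+00  1.0000e-04  1.5704e+00] q [ 0.12  0.55 -0.44  1.56  0.26  1.08 -0.38] F [ 0.3  0.8 -0.6] w 0.0107 f 58.8
rz -0.00 shift [0.01 0.01 2.7 ] yaw 1.571
held 286 zmin rel -0.1827
-0.19 245 [0.     0.0001] [-0.0016 -0.0018]
-0.145 41 [-0.003  -0.0016] [-0.0042 -0.0017]
```

>>> play_rows(
  plan=[
    [[0, 0, 0.4], [0, 0, 0], 1],
    [[0, 0, 0.4], [0, 0, 0], 1],
    [[0, 0, 0.4], [0, 0, 0], 1],
    [[0, 0, 0.4], [0, 0, 0], 1],
    [[0, 0, 0.4], [0, 0, 0], 1],
    [[0, 0, 0.4], [0, 0, 0], 1],
    [[0, 0, 0.2], [0, 0, 0], 1],
    [[0, 0, 0], [0, 0, 0], 1],
  ],
)

```text
clock: 46.82
position: [0.6288, 0.0494, 0.1867]
tool_rot: [-3.141, -0.0, 1.57]
force: [0.3, -0.0, -1.4]
grip_width: 0.0104
finger_force: 58.8
```

>>> play_rows(
  plan=[
    [[0, 0, 0.15], [0, 0, 0], 1],
    [[0, 0, 0.05], [0, 0, 0], 1],
    [[0, 0, 0], [0, 0, 0], 0.5],
    [[0, 0, 0], [0, 0, 0], -0.5],
    [[0, 0, 0], [0, 0, 0], -0.5],
    [[0, 0, 0], [0, 0, 0], -0.5],
    [[0, 0, -0.5], [0, 0, 0], -0.5],
    [[0, 0, -1], [0, 0, 0], -0.5],
    [[0, 0, -1], [0, 0, 0], -0.5],
    [[0, 0, -1], [0, 0, 0], -0.5],
    [[0, 0, 0], [0, 0, 0], -0.5],
  ],
)

```text
clock: 48.2
position: [0.6297, 0.0496, 0.2722]
tool_rot: [3.138, -0.0, 1.57]
force: [-0.3, 0.1, 0.0]
grip_width: 0.0639
finger_force: 0.0
```

Run:
```python
from h import *
C={n:cloud(grab_frame(n)) for n in('side','top')}
sticks(C,{"red":HO[1],**{k:H[k] for k in("yel","blk","brn")}})
to(.531,-.0876,.27,np.pi/2)
```

```text
red side 91 minmax mid [0.6267 0.0503] mean [0.6258 0.0486] zmax 0.213
red top 0
yel side 97 minmax mid [ 0.4606 -0.0182] mean [ 0.4595 -0.0209] zmax 0.212
yel top 0
blk side 99 minmax mid [ 0.4609 -0.0886] mean [ 0.4599 -0.0906] zmax 0.213
blk top 0
brn side 102 minmax mid [ 0.5305 -0.0878] mean [ 0.5294 -0.0898] zmax 0.213
brn top 0
t 48.30 p [0.6289 0.0494 0.2699] rpy [3.1412 0.     1.5704] q [ 0.12  0.54 -0.44  1.54  0.25  1.12 -0.38] F [ 0.2  0.3 -0.2] w 0.0641 f 0.0
rz -0.00 shift [-5.48 -3.91 -0.  ] yaw 1.571
```

>>> play_rows(
  plan=[
    [[-0.917, -0.657, 0], [0, 0, 0], -0.5],
    [[-0.917, -0.657, 0], [0, 0, 0], -0.5],
    [[-0.917, -0.657, 0], [0, 0, 0], -0.5],
    [[-0.917, -0.657, 0], [0, 0, 0], -0.5],
    [[-0.917, -0.657, 0], [0, 0, 0], -0.5],
    [[-0.917, -0.657, 0], [0, 0, 0], -0.5],
    [[0, 0, 0], [0, 0, 0], -0.5],
    [[0, 0, 0], [0, 0, 0], -0.5],
  ],
)

```text
clock: 49.3
position: [0.5304, -0.0877, 0.2693]
tool_rot: [-3.141, -0.0, 1.571]
force: [0.1, 0.8, -0.2]
grip_width: 0.0642
finger_force: 0.0
```

Run:
```python
from h import *
to(.5305,-.088,.182,np.pi/2)
```

```text
t 49.30 p [ 0.5304 -0.0877  0.2693] rpy [-3.1413e+00 -4.0000e-04  1.5707e+00] q [ 0.39  0.38 -0.44  1.79  0.19  1.01 -0.13] F [ 0.1  0.8 -0.2] w 0.0642 f 0.0
rz -0.00 shift [-0.01  0.    3.49] yaw 1.571
```

>>> play_rows(
  plan=[
    [[0, 0, 0.7], [0, 0, 0], -0.5],
    [[0, 0, 0.7], [0, 0, 0], -0.5],
    [[0, 0, 0.7], [0, 0, 0], -0.5],
    [[0, 0, 0.7], [0, 0, 0], -0.5],
    [[0, 0, 0.7], [0, 0, 0], -0.5],
    [[0, 0, 0], [0, 0, 0], 1],
    [[0, 0, 0], [0, 0, 0], 1],
    [[0, 0, 0], [0, 0, 0], 1],
    [[0, 0, 0], [0, 0, 0], 1],
    [[0, 0, 0], [0, 0, 0], 1],
    [[0, 0, -0.4], [0, 0, 0], 1],
    [[0, 0, -0.7], [0, 0, 0], 1],
    [[0, 0, -0.7], [0, 0, 0], 1],
    [[0, 0, -0.7], [0, 0, 0], 1],
    [[0, 0, -0.7], [0, 0, 0], 1],
    [[0, 0, -0.7], [0, 0, 0], 1],
    [[0, 0, -0.7], [0, 0, 0], 1],
    [[0, 0, 0], [0, 0, 0], 1],
  ],
)

```text
clock: 51.55
position: [0.5306, -0.0882, 0.2988]
tool_rot: [3.139, 0.0, 1.57]
force: [-0.3, 0.4, -2.0]
grip_width: 0.0108
finger_force: 58.7
```

Run:
```python
from h import *
held()
to(.6306,-.191,.252,np.pi/2)
```

```text
held 89 zmin rel -0.1766
-0.19 41 [-0.0036 -0.0014] [-0.0041 -0.0022]
-0.145 48 [-0.0025 -0.0014] [-0.0033 -0.0026]
t 51.60 p [ 0.5302 -0.0882  0.2977] rpy [3.1407e+00 3.0000e-04 1.5702e+00] q [ 0.4   0.35 -0.45  1.75  0.17  1.07 -0.11] F [-0.  -0.9 -1.7] w 0.0105 f 58.7
rz -0.00 shift [-4.11  4.01  1.83] yaw 1.571
```

>>> play_rows(
  plan=[
    [[-0.69, 0.67, 0], [0, 0, 0], 1],
    [[-0.69, 0.67, 0], [0, 0, 0], 1],
    [[-0.69, 0.67, 0], [0, 0, 0], 1],
    [[-0.69, 0.67, 0], [0, 0, 0], 1],
    [[-0.69, 0.67, 0], [0, 0, 0], 1],
    [[-0.67, 0.68, 0], [0, 0, 0], 1],
    [[0, 0, 0], [0, 0, 0], 1],
    [[0, 0, 0], [0, 0, 0], 1],
    [[0, 0, 0.4], [0, 0, 0], 1],
    [[0, 0, 0.4], [0, 0, 0], 1],
    [[0, 0, 0.4], [0, 0, 0], 1],
    [[0, 0, 0.3], [0, 0, 0], 1],
    [[0, 0, 0.3], [0, 0, 0], 1],
    [[0, 0, 0], [0, 0, 0], 1],
  ],
)

```text
clock: 53.35
position: [0.6308, -0.1911, 0.2514]
tool_rot: [-3.141, -0.0, 1.57]
force: [-0.8, 1.2, -2.1]
grip_width: 0.0103
finger_force: 58.8
```

Run:
```python
from h import *
to(.6306,-.191,.183,np.pi/2);held()
```

```text
t 53.35 p [ 0.6308 -0.1911  0.2514] rpy [-3.1408e+00 -3.0000e-04  1.5704e+00] q [ 0.45  0.6  -0.39  1.48  0.24  1.11  0.02] F [-0.8  1.2 -2.1] w 0.0103 f 58.8
rz -0.00 shift [ 0.01 -0.01  2.74] yaw 1.571
held 399 zmin rel -0.1856
-0.19 361 [ 0. -0.] [-0.0022 -0.0027]
-0.145 38 [-0.0032 -0.0008] [-0.0053 -0.002 ]
```

Inside the hole with no resistance; push down, release, then approach the yellow head.

>>> play_rows(
  plan=[
    [[0, 0, 0.4], [0, 0, 0], 1],
    [[0, 0, 0.4], [0, 0, 0], 1],
    [[0, 0, 0.4], [0, 0, 0], 1],
    [[0, 0, 0.4], [0, 0, 0], 1],
    [[0, 0, 0.4], [0, 0, 0], 1],
    [[0, 0, 0.4], [0, 0, 0], 1],
    [[0, 0, 0.34], [0, 0, 0], 1],
    [[0, 0, 0], [0, 0, 0], 1],
    [[0, 0, 0], [0, 0, 0], 0.5],
    [[0, 0, 0], [0, 0, 0], -0.5],
    [[0, 0, 0], [0, 0, 0], -0.5],
    [[0, 0, 0], [0, 0, 0], -0.5],
    [[0, 0, -0.5], [0, 0, 0], -0.5],
    [[0, 0, -1], [0, 0, 0], -0.5],
    [[0, 0, -1], [0, 0, 0], -0.5],
    [[0, 0, -1], [0, 0, 0], -0.5],
    [[0, 0, 0], [0, 0, 0], -0.5],
  ],
)

```text
clock: 55.52
position: [0.6319, -0.1913, 0.2739]
tool_rot: [3.138, 0.001, 1.57]
force: [0.2, -0.6, -0.3]
grip_width: 0.0636
finger_force: 0.0
```

Run:
```python
from h import *
C={n:cloud(grab_frame(n)) for n in('side','top')}
sticks(C,{"red":HO[1],"brn":HO[4],**{k:H[k] for k in("yel","blk")}})
to(.4606,-.0187,.27,np.pi/2)
```

```text
red side 89 minmax mid [0.6267 0.0498] mean [0.6258 0.0484] zmax 0.214
red top 20 minmax mid [0.6286 0.0506] mean [0.6268 0.0509] zmax 0.217
brn side 108 minmax mid [ 0.6292 -0.1907] mean [ 0.6268 -0.1921] zmax 0.213
brn top 15 minmax mid [ 0.6294 -0.1878] mean [ 0.6282 -0.1867] zmax 0.218
yel side 98 minmax mid [ 0.4601 -0.0192] mean [ 0.4595 -0.0208] zmax 0.212
yel top 16 minmax mid [ 0.4617 -0.0161] mean [ 0.4613 -0.0165] zmax 0.213
blk side 100 minmax mid [ 0.4612 -0.0883] mean [ 0.4599 -0.0908] zmax 0.212
blk top 19 minmax mid [ 0.4628 -0.0867] mean [ 0.4623 -0.0861] zmax 0.216
t 55.62 p [ 0.631  -0.1911  0.2714] rpy [3.1411e+00 2.0000e-04 1.5705e+00] q [ 0.45  0.58 -0.39  1.46  0.23  1.15  0.02] F [-0.9 -0.2 -0.8] w 0.0638 f 0.0
rz -0.00 shift [ 6.9  -6.82  0.06] yaw 1.571
```

>>> play_rows(
  plan=[
    [[0.8625, -0.8525, 0], [0, 0, 0], -0.5],
    [[0.8625, -0.8525, 0], [0, 0, 0], -0.5],
    [[0.8625, -0.8525, 0], [0, 0, 0], -0.5],
    [[0.8625, -0.8525, 0], [0, 0, 0], -0.5],
    [[0.8625, -0.8525, 0], [0, 0, 0], -0.5],
    [[0.8625, -0.8525, 0], [0, 0, 0], -0.5],
    [[0.8625, -0.8525, 0], [0, 0, 0], -0.5],
    [[0.8625, -0.8525, 0], [0, 0, 0], -0.5],
    [[0, 0, 0], [0, 0, 0], -0.5],
    [[0, 0, 0], [0, 0, 0], -0.5],
  ],
)

```text
clock: 56.88
position: [0.4608, -0.019, 0.2709]
tool_rot: [-3.141, 0.0, 1.57]
force: [0.4, 0.4, 0.1]
grip_width: 0.0645
finger_force: 0.0
```

Run:
```python
from h import *
to(.4606,-.0187,.182,np.pi/2)
```

```text
t 56.88 p [ 0.4608 -0.019   0.2709] rpy [-3.1415e+00  1.0000e-04  1.5701e+00] q [ 0.33  0.26 -0.5   1.96  0.15  0.96 -0.24] F [0.4 0.4 0.1] w 0.0645 f 0.0
rz -0.00 shift [ 0.01 -0.01  3.56] yaw 1.571
```

>>> play_rows(
  plan=[
    [[0, 0, 0.71], [0, 0, 0], -0.5],
    [[0, 0, 0.71], [0, 0, 0], -0.5],
    [[0, 0, 0.71], [0, 0, 0], -0.5],
    [[0, 0, 0.71], [0, 0, 0], -0.5],
    [[0, 0, 0.71], [0, 0, 0], -0.5],
    [[0, 0, 0], [0, 0, 0], 1],
    [[0, 0, 0], [0, 0, 0], 1],
    [[0, 0, 0], [0, 0, 0], 1],
    [[0, 0, 0], [0, 0, 0], 1],
    [[0, 0, 0], [0, 0, 0], 1],
    [[0, 0, -0.4], [0, 0, 0], 1],
    [[0, 0, -0.7], [0, 0, 0], 1],
    [[0, 0, -0.7], [0, 0, 0], 1],
    [[0, 0, -0.7], [0, 0, 0], 1],
    [[0, 0, -0.7], [0, 0, 0], 1],
    [[0, 0, -0.7], [0, 0, 0], 1],
    [[0, 0, -0.7], [0, 0, 0], 1],
    [[0, 0, 0], [0, 0, 0], 1],
  ],
)

```text
clock: 59.12
position: [0.4609, -0.0186, 0.2985]
tool_rot: [3.139, 0.0, 1.57]
force: [0.6, 0.7, -3.4]
grip_width: 0.0106
finger_force: 58.6
```

Run:
```python
from h import *
held()
to(.630,-.0307,.252,np.pi/2)
```

```text
held 85 zmin rel -0.1756
-0.19 43 [-0.0019 -0.0014] [-0.0026 -0.0029]
-0.145 42 [-0.0028 -0.0024] [-0.0034 -0.0029]
t 59.17 p [ 0.4606 -0.0186  0.2976] rpy [3.1407e+00 2.0000e-04 1.5703e+00] q [ 0.34  0.23 -0.5   1.93  0.13  1.02 -0.22] F [ 0.6  0.1 -2.4] w 0.0101 f 58.6
rz -0.00 shift [-0.48  6.78  1.82] yaw 1.571
```

>>> play_rows(
  plan=[
    [[-0.06, 0.8475, 0], [0, 0, 0], 1],
    [[-0.06, 0.8475, 0], [0, 0, 0], 1],
    [[-0.06, 0.8475, 0], [0, 0, 0], 1],
    [[-0.06, 0.8475, 0], [0, 0, 0], 1],
    [[-0.06, 0.8475, 0], [0, 0, 0], 1],
    [[-0.06, 0.8475, 0], [0, 0, 0], 1],
    [[-0.06, 0.8475, 0], [0, 0, 0], 1],
    [[-0.06, 0.8475, 0], [0, 0, 0], 1],
    [[0, 0, 0], [0, 0, 0], 1],
    [[0, 0, 0], [0, 0, 0], 1],
    [[0, 0, 0.4], [0, 0, 0], 1],
    [[0, 0, 0.4], [0, 0, 0], 1],
    [[0, 0, 0.4], [0, 0, 0], 1],
    [[0, 0, 0.3], [0, 0, 0], 1],
    [[0, 0, 0.3], [0, 0, 0], 1],
    [[0, 0, 0], [0, 0, 0], 1],
  ],
)

```text
clock: 61.18
position: [0.6299, -0.0307, 0.2517]
tool_rot: [-3.141, -0.0, 1.57]
force: [-0.2, 0.5, -0.6]
grip_width: 0.0106
finger_force: 58.8
```

Run:
```python
from h import *
to(.630,-.0307,.183,np.pi/2);held()
```

```text
t 61.17 p [ 0.6299 -0.0307  0.2517] rpy [-3.1407e+00 -1.0000e-04  1.5705e+00] q [ 0.25  0.55 -0.44  1.56  0.26  1.09 -0.26] F [-0.2  0.5 -0.6] w 0.0106 f 58.8
rz -0.00 shift [-0.    0.01  2.75] yaw 1.571
held 312 zmin rel -0.1834
-0.19 274 [0.0001 0.0002] [-0.0017 -0.0023]
-0.145 38 [-0.0028 -0.0005] [-0.0048 -0.0022]
```

>>> play_rows(
  plan=[
    [[0, 0, 0.4], [0, 0, 0], 1],
    [[0, 0, 0.4], [0, 0, 0], 1],
    [[0, 0, 0.4], [0, 0, 0], 1],
    [[0, 0, 0.4], [0, 0, 0], 1],
    [[0, 0, 0.4], [0, 0, 0], 1],
    [[0, 0, 0.4], [0, 0, 0], 1],
    [[0, 0, 0.34], [0, 0, 0], 1],
    [[0, 0, 0], [0, 0, 0], 1],
    [[0, 0, 0], [0, 0, 0], 0.5],
    [[0, 0, 0], [0, 0, 0], -0.5],
    [[0, 0, 0], [0, 0, 0], -0.5],
    [[0, 0, 0], [0, 0, 0], -0.5],
    [[0, 0, -0.5], [0, 0, 0], -0.5],
    [[0, 0, -1], [0, 0, 0], -0.5],
    [[0, 0, -1], [0, 0, 0], -0.5],
    [[0, 0, -1], [0, 0, 0], -0.5],
    [[0, 0, 0], [0, 0, 0], -0.5],
  ],
)

```text
clock: 63.35
position: [0.6309, -0.0306, 0.274]
tool_rot: [3.138, 0.0, 1.57]
force: [0.4, -0.4, -0.5]
grip_width: 0.0642
finger_force: 0.0
```

Run:
```python
from h import *
C={n:cloud(grab_frame(n)) for n in('side','top')}
sticks(C,{"yel":HO[2],"blk":H["blk"]})
to(.461,-.0886,.27,np.pi/2)
```

```text
yel side 93 minmax mid [ 0.6279 -0.0308] mean [ 0.6264 -0.0324] zmax 0.214
yel top 0
blk side 101 minmax mid [ 0.4611 -0.0884] mean [ 0.46   -0.0906] zmax 0.213
blk top 0
t 63.45 p [ 0.63   -0.0307  0.2717] rpy [3.1411e+00 1.0000e-04 1.5705e+00] q [ 0.25  0.54 -0.45  1.54  0.25  1.12 -0.25] F [-0.5 -0.2 -0.3] w 0.0643 f 0.0
rz -0.00 shift [-2.32 -6.76  0.07] yaw 1.571
```

>>> play_rows(
  plan=[
    [[-0.29, -0.845, 0], [0, 0, 0], -0.5],
    [[-0.29, -0.845, 0], [0, 0, 0], -0.5],
    [[-0.29, -0.845, 0], [0, 0, 0], -0.5],
    [[-0.29, -0.845, 0], [0, 0, 0], -0.5],
    [[-0.29, -0.845, 0], [0, 0, 0], -0.5],
    [[-0.29, -0.845, 0], [0, 0, 0], -0.5],
    [[-0.29, -0.845, 0], [0, 0, 0], -0.5],
    [[-0.29, -0.845, 0], [0, 0, 0], -0.5],
    [[0, 0, 0], [0, 0, 0], -0.5],
    [[0, 0, 0], [0, 0, 0], -0.5],
  ],
)

```text
clock: 64.7
position: [0.4614, -0.0884, 0.2712]
tool_rot: [3.142, -0.0, 1.571]
force: [0.2, -0.4, 0.4]
grip_width: 0.0642
finger_force: 0.0
```

Run:
```python
from h import *
to(.461,-.0886,.182,np.pi/2)
```

```text
t 64.70 p [ 0.4614 -0.0884  0.2712] rpy [ 3.1415e+00 -2.0000e-04  1.5705e+00] q [ 0.46  0.27 -0.48  1.94  0.15  0.96 -0.09] F [ 0.2 -0.4  0.4] w 0.0642 f 0.0
rz -0.00 shift [-0.01 -0.02  3.57] yaw 1.571
```

>>> play_rows(
  plan=[
    [[0, -0.02, 0.71], [0, 0, 0], -0.5],
    [[0, 0, 0.71], [0, 0, 0], -0.5],
    [[0, 0, 0.71], [0, 0, 0], -0.5],
    [[0, 0, 0.71], [0, 0, 0], -0.5],
    [[0, 0, 0.71], [0, 0, 0], -0.5],
    [[0, 0, 0], [0, 0, 0], 1],
    [[0, 0, 0], [0, 0, 0], 1],
    [[0, 0, 0], [0, 0, 0], 1],
    [[0, 0, 0], [0, 0, 0], 1],
    [[0, 0, 0], [0, 0, 0], 1],
    [[0, 0, -0.4], [0, 0, 0], 1],
    [[0, 0, -0.7], [0, 0, 0], 1],
    [[0, 0, -0.7], [0, 0, 0], 1],
    [[0, 0, -0.7], [0, 0, 0], 1],
    [[0, 0, -0.7], [0, 0, 0], 1],
    [[0, 0, -0.7], [0, 0, 0], 1],
    [[0, 0, -0.7], [0, 0, 0], 1],
    [[0, 0, 0], [0, 0, 0], 1],
  ],
)

```text
clock: 66.95
position: [0.4608, -0.0886, 0.2987]
tool_rot: [3.14, 0.0, 1.57]
force: [0.2, 0.6, -2.6]
grip_width: 0.0108
finger_force: 58.7
```

Run:
```python
from h import *
held()
to(.6302,-.1107,.252,np.pi/2)
```

```text
held 85 zmin rel -0.1776
-0.19 44 [-0.0031 -0.0023] [-0.0035 -0.0031]
-0.145 41 [-0.0023 -0.0016] [-0.0033 -0.0032]
t 67.00 p [ 0.4605 -0.0887  0.2978] rpy [3.1409e+00 3.0000e-04 1.5702e+00] q [ 0.47  0.24 -0.49  1.91  0.13  1.02 -0.07] F [-0.   0.3 -2.2] w 0.0104 f 58.7
rz -0.00 shift [-0.88  6.79  1.83] yaw 1.571
```

>>> play_rows(
  plan=[
    [[-0.11, 0.849, 0], [0, 0, 0], 1],
    [[-0.11, 0.849, 0], [0, 0, 0], 1],
    [[-0.11, 0.849, 0], [0, 0, 0], 1],
    [[-0.11, 0.849, 0], [0, 0, 0], 1],
    [[-0.11, 0.849, 0], [0, 0, 0], 1],
    [[-0.11, 0.849, 0], [0, 0, 0], 1],
    [[-0.11, 0.849, 0], [0, 0, 0], 1],
    [[-0.11, 0.849, 0], [0, 0, 0], 1],
    [[0, 0, 0], [0, 0, 0], 1],
    [[0, 0, 0], [0, 0, 0], 1],
    [[0, 0, 0.4], [0, 0, 0], 1],
    [[0, 0, 0.4], [0, 0, 0], 1],
    [[0, 0, 0.4], [0, 0, 0], 1],
    [[0, 0, 0.3], [0, 0, 0], 1],
    [[0, 0, 0.3], [0, 0, 0], 1],
    [[0, 0, 0], [0, 0, 0], 1],
  ],
)

```text
clock: 69.0
position: [0.6301, -0.1107, 0.2519]
tool_rot: [-3.141, -0.0, 1.57]
force: [0.5, -0.3, -1.5]
grip_width: 0.0106
finger_force: 58.8
```

Run:
```python
from h import *
to(.6302,-.1107,.183,np.pi/2);held()
```

```text
t 69.00 p [ 0.6301 -0.1107  0.2519] rpy [-3.1408e+00 -2.0000e-04  1.5704e+00] q [ 0.36  0.57 -0.43  1.53  0.26  1.1  -0.13] F [ 0.5 -0.3 -1.5] w 0.0106 f 58.8
rz -0.00 shift [-0.    0.    2.76] yaw 1.571
held 355 zmin rel -0.1847
-0.19 316 [-0.0001 -0.0002] [-0.0017 -0.0027]
-0.145 39 [-0.0037 -0.0009] [-0.0052 -0.0023]
```

Push down, release, rise and retreat towards -x so the cameras see everything.

>>> play_rows(
  plan=[
    [[0, 0, 0.4], [0, 0, 0], 1],
    [[0, 0, 0.4], [0, 0, 0], 1],
    [[0, 0, 0.4], [0, 0, 0], 1],
    [[0, 0, 0.4], [0, 0, 0], 1],
    [[0, 0, 0.4], [0, 0, 0], 1],
    [[0, 0, 0.4], [0, 0, 0], 1],
    [[0, 0, 0.34], [0, 0, 0], 1],
    [[0, 0, 0], [0, 0, 0], 1],
    [[0, 0, 0], [0, 0, 0], 0.5],
    [[0, 0, 0], [0, 0, 0], -0.5],
    [[0, 0, 0], [0, 0, 0], -0.5],
    [[0, 0, 0], [0, 0, 0], -0.5],
    [[0, 0, -0.5], [0, 0, 0], -0.5],
    [[0, 0, -1], [0, 0, 0], -0.5],
    [[0, 0, -1], [0, 0, 0], -0.5],
    [[0, 0, -1], [0, 0, 0], -0.5],
    [[0, 0, -1], [0, 0, 0], -0.5],
    [[0, 0, 0], [0, 0, 0], -0.5],
  ],
)

```text
clock: 71.3
position: [0.6311, -0.1106, 0.2993]
tool_rot: [3.138, 0.0, 1.57]
force: [-0.1, 0.3, -0.7]
grip_width: 0.064
finger_force: 0.0
```

>>> play_rows(
  plan=[
    [[0, -1, 0], [0, 0, 0], -0.5],
    [[0, -1, 0], [0, 0, 0], -0.5],
    [[0, -1, 0], [0, 0, 0], -0.5],
    [[0, -1, 0], [0, 0, 0], -0.5],
    [[0, -1, 0], [0, 0, 0], -0.5],
    [[0, -1, 0], [0, 0, 0], -0.5],
    [[0, 0, 0], [0, 0, 0], -0.5],
    [[0, 0, 0], [0, 0, 0], -0.5],
  ],
)

```text
clock: 72.3
position: [0.4808, -0.1106, 0.2967]
tool_rot: [3.141, 0.0, 1.57]
force: [-0.3, 0.1, 1.1]
grip_width: 0.0638
finger_force: 0.0
```

Run:
```python
from h import *
F={n:grab_frame(n) for n in('side','top')};C={n:cloud(F[n]) for n in F}
sticks(C,{"red":HO[1],"yel":HO[2],"blk":HO[3],"brn":HO[4]})
for k in S:
  b=np.array(S[k]);q=box(C['side'],[b[0]-.055,b[1]-.055,.1],[b[0]+.055,b[1]+.055,.19]);print(len(q),q.min(0)[2],((q.min(0)+q.max(0))/2-[*b,0])[:2])
q2=box(C['side'],[.3,-.4,.05],[.52,-.19,.09])[:,:2];A=np.c_[2*q2,np.ones(len(q2))];x=np.linalg.lstsq(A,(q2**2).sum(1),rcond=None)[0];print("kettle",x[:2],np.sqrt(x[2]+x[:2]@x[:2]))
cv2.imwrite('pics/end.png',F['side']['pixels'][:,:,::-1]);st()
```

```text
red side 11 minmax mid [0.6227 0.0519] mean [0.6226 0.0516] zmax 0.192
red top 21 minmax mid [0.6285 0.0509] mean [0.6269 0.0512] zmax 0.217
yel side 96 minmax mid [ 0.6276 -0.0309] mean [ 0.6262 -0.0326] zmax 0.214
yel top 22 minmax mid [ 0.6288 -0.0293] mean [ 0.6277 -0.0291] zmax 0.214
blk side 102 minmax mid [ 0.6281 -0.111 ] mean [ 0.6264 -0.1123] zmax 0.214
blk top 24 minmax mid [ 0.6296 -0.1082] mean [ 0.6285 -0.1083] zmax 0.214
brn side 108 minmax mid [ 0.6284 -0.19  ] mean [ 0.6268 -0.192 ] zmax 0.214
brn top 26 minmax mid [ 0.6305 -0.1892] mean [ 0.6289 -0.1882] zmax 0.216
538 0.12910838127614654 [ 0.00348003 -0.00370225]
542 0.12884398891157506 [-0.00567273  0.00416354]
1 0.18958403085633116 [-0.05351828  0.05424894]
kettle [ 0.41283199 -0.28839833] 0.0631336075001435
t 72.40 p [ 0.4809 -0.1105  0.2965] rpy [ 3.1415e+00 -3.0000e-04  1.5706e+00] q [ 0.5   0.28 -0.48  1.86  0.15  1.04 -0.04] F [-0.1  0.1 -0.4] w 0.0640 f 0.0
```

View pics/end.png

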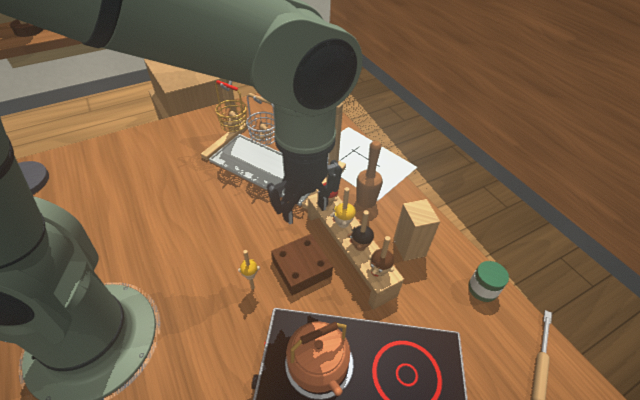

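Run:
```python
from h import *
for i in range(2):
  C=cloud(grab_frame('top'))
  for k in S:
    b=np.array(S[k]);q=box(C,[b[0]-.055,b[1]-.055,.1],[b[0]+.055,b[1]+.055,.19]);print(k,len(q),q.min(0)[2],((q.min(0)+q.max(0))/2-[*b,0])[:2].round(4))
print(bot.job_done())
```

```text
1 434 0.12498457754485834 [ 0.0011 -0.    ]
2 384 0.1257968308446237 [0.0017 0.0002]
3 365 0.12673899961686452 [0.0033 0.0018]
1 437 0.12612142182986866 [0.0009 0.0003]
2 390 0.12665948449524703 [ 0.0018 -0.0002]
3 365 0.12755266787841363 [0.0033 0.0017]
the job is handed in; nothing more can be done
None
```

I handed the job in at about 73 s; no verdict came back. By my last camera check the kettle is on the rest ring, all three baskets hang on their own hooks, and all four heads are seated in the plank. I left the mallet and the wood blank alone.

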